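# Break down the source shield

### The arm

A 6-joint arm with a two-finger parallel gripper is mounted at the origin on the work surface. World frame = base frame: x ahead of the robot, y to its left, z up, the work surface at z = 0. Lengths are in mm, angles in rad, forces in N, time in s.
With the tool pointing down it reaches from about 350 to 975 mm from the base axis. Payload 7.1 kg.
Tool frame: the origin (TCP) lies at the very end of the fingers, on their centre line; the grasp point (between the pads) lies 19 mm behind it; x points along the fingers, z is the direction in which the jaws open and shut, and the axes are right-handed (so a half turn about x gives the same grasp; the last joint's range is limited). The gripper opens to 88 mm and grips with 3 to 60 N. Pads are 20 mm wide; open, the fingers measure 115 mm over their backs; the gripper's body (75 mm by 178 mm) begins 61 mm behind the grasp point.
Start: joints at [1.208, 0.423, 1.63, -0, 1.089, -0.019], TCP at [210.635, 588.42, 222.675] pointing down, gripper open.
Joint ranges: [-3, 3], [-0.9, 2.11], [0.09, 2.58], [-1.31, 4.45], [0.11, 2.69], [-2.54, 2.54]. Speed limits (rad/s): [2.39, 2.39, 3.01, 3.14, 3.14, 3.14].

### API

Orientations are given as a rotation vector (axis times angle).
In Python, from workcell import * gives the robot as it stands.
- The arm moves only by the shell command python3 -m crank 'ROWS'. ROWS is JSON, a list of rows, each a list of 3 entries, a list of its own where there are three numbers: the shift along the tool's x, y, z in cm, then the turn, a rotation vector about the tool's x, y, z in degrees, then the finger opening in cm, from 0 to 8.78. In form: [[[dx, dy, dz], [rx, ry, rz], claw], ...]. A call has 1 to 5 rows; each row shifts and turns the commanded pose from where the row before left it, along the tool's axes as they then stand; what a row does not reach is not made up. A row lasts 1/8 s, in which the tool goes at most 62.5 mm and 10.7 degrees, less where a joint would pass 70% of its speed; a pose out of reach is approached as far as the arm can. A call with a gripper value outside its range is refused whole. The fingers move at their own pace and stop on an object; the grip force is fixed at half the most. Time passes only in rows, so rows that do not move let the fingers close. It gives the time, the measured TCP pose, the force and the opening at its end, in the units of the state.
- get_obs(): the state, without advancing time (a new reading comes with each control period).
- get_image(name): name is "scene" or "side" or "wrist"; returns a dict with "pixels" (420x560x3 uint8, red, green, blue), "mtx" (3x3 intrinsics, pixels), "D" ([k1, k2, p1, p2, k3] as OpenCV has them; the pictures are not rectified), "view" (4x4, takes a point from world to camera coordinates). Camera axes: x right, y down, z forward; pixel columns grow to the right and rows downward; lengths in mm; the calibration is good to about 2 mm. A picture is of the moment at which its call begins. There is no depth.
- close_job(): hands the job in, once; it reports no verdict.
The state is a dict: "t": time; "qpos": joint angles; "qvel": joint speeds; "joint_torque": joint torques, N m; "ee_pos": TCP position; "orientation": TCP orientation; "ft_force": force on the tool from outside, world axes, zero at the start; "moment": the same for the moment, N m; "width": finger opening in mm.
Only numpy, scipy, OpenCV 4.12 (cv2) and the standard library are available. Lean on these libraries where they do the work, as an engineer would, in place of code of your own. Each camera call takes 0.05 s, during which the arm holds its last target.

### The job

The source is out, so break its shield down for the wipe survey: take the pot on the white tray apart from the top and stand the plug, the collar and the shield ring each upright, the same way up as now, in the middle of its own steel dish (smallest part in the smallest dish, largest in the largest), and pull the lead slip plate out of the gap between the bricks and stand it on edge in the free slot of the plate rack. Set every part down gently, never drop one, and leave the two small bottles standing where they are.

Things in the scene. Friction and masses are not known exactly. Their poses are not given: they have to be found in the camera images.
- plug_mid (a point): Dark lead plug with a small bright disc on top, topmost of the pot stack, 0.25 kg. Head 30 mm across, 28 tall; below it a foot 18 across, 8 tall; 36 mm in all. Stacked, the foot sits loosely (2 mm all round) in the collar's bore and the head rests on the collar's top. The point: on its axis, half-way up, 18 mm above the foot's underside. z is up along its axis.
- collar_mid (a point): Bright steel ring, middle of the pot stack, 0.40 kg. 48 mm across, 26 tall; below it a foot 36 across, 8 tall; 34 mm in all; bore 22 mm. Stacked, the foot sits loosely (2 mm all round) in the shield ring's bore and the collar rests on the shield ring's top. The point: on its axis, half-way up, 17 mm above the foot's underside. z is up along its axis.
- shield_mid (a point): Mid-grey painted lead ring, lowest and largest of the pot stack, 0.72 kg. 62 mm across, bore 40, 36 mm tall. Stands on the white tray (floor 4 mm, rim 10 mm above the table); the two bricks' nearest face is 75 mm or more from its axis. The point: on its axis, half-way up, 18 mm above its underside. z is up.
- plate_mid (a point): Grey lead slip plate with a bright band near its top, on edge in the 13 mm gap between the ends of two dark lead bricks in a row (along its y), 0.46 kg. 50 mm wide (x), 10 thick (y), 86 tall (z, up). Stands on the tray floor; brick tops are 50 mm above that, so its top 36 mm is free. It pulls straight up without jamming. The point: its centre, 43 mm above its lower edge.
- dish_small_floor (a point): Smallest of three shallow round stainless dishes, fixed to the table: 52 mm across inside, rim 5 mm above its floor and 2.5 mm thick. The point is the middle of its floor, 3 mm above the table. Home of the plug.
- dish_medium_floor (a point): Middle-sized of the three stainless dishes, fixed: 70 mm across inside, rim 5 mm above its floor and 2.5 mm thick. The point is the middle of its floor, 3 mm above the table. Home of the collar.
- dish_large_floor (a point): Largest of the three stainless dishes, fixed: 86 mm across inside, rim 5 mm above its floor and 2.5 mm thick. The point is the middle of its floor, 3 mm above the table. Home of the shield ring.
- rack_slot (a point): Free slot of the fixed aluminium plate rack (78 x 82 mm, three slots; the others hold a short copper and a short lead plate, tops 46 mm above the table). The point: middle of the free slot's floor, 4 mm above the table. Inside 66 mm along x, 22 mm along y; filled slots lie to -y; long walls rise 40 mm, end walls 30 mm above the floor. A plate let go may lean.
- amber_mid (a point): Small amber glass jar with a white cap, a bystander standing loose on the table among the dishes: 42 mm across, 85 mm tall. The point is on its axis, half-way up.
- clear_mid (a point): Small clear glass bottle with a black cap, a bystander standing loose on the table among the dishes: 34 mm across, 105 mm tall. The point is on its axis, half-way up.
Not all that is in view belongs to the job. What is shaped like the part that bears collar_mid but brown or purple is not meant.

How it is judged (in metres and radians):
At the end, for the whole second after the job is handed in: Plug in the small, collar in the medium, shield ring in the large dish, each upright (0.1 rad), standing on its floor (4 mm) within 12 mm of its middle; slip plate on edge on the floor of the free rack slot (within 13 mm of its middle, leaning under 0.45 rad); all released and at rest (horizontal distance between plug_mid and dish_small_floor below 0.012 m and z of plug_mid in the frame of dish_small_floor between 0.014 and 0.022 m and angle between each of plug_mid, collar_mid, shield_mid's own z axis and vertical below 0.1 rad and horizontal distance between collar_mid and dish_medium_floor below 0.012 m and z of collar_mid in the frame of dish_medium_floor between 0.013 and 0.021 m and horizontal distance between shield_mid and dish_large_floor below 0.012 m and z of shield_mid in the frame of dish_large_floor between 0.014 and 0.022 m and x of plate_mid in the frame of rack_slot between -0.013 and 0.013 m and y of plate_mid in the frame of rack_slot between -0.013 and 0.013 m and z of plate_mid in the frame of rack_slot between 0.036 and 0.048 m and angle between plate_mid's own z axis and vertical below 0.45 rad and linear speed of each of plug, collar, shield, plate below 0.02 m/s); the robot touches nothing.
It fails at once if the plug is dropped (it falls freely at more than 0.7 m/s, a drop of more than 25 mm) (linear speed of plug above 0.7 m/s and contact force between plug and the fingers below 0.05 N).
It fails at once if the collar is dropped (it falls freely at more than 0.7 m/s, a drop of more than 25 mm) (linear speed of collar above 0.7 m/s and contact force between collar and the fingers below 0.05 N).
It fails at once if the shield ring is dropped (it falls freely at more than 0.7 m/s, a drop of more than 25 mm) (linear speed of shield above 0.7 m/s and contact force between shield and the fingers below 0.05 N).
It fails at once if the slip plate is dropped (it falls freely at more than 0.7 m/s, a drop of more than 25 mm) (linear speed of plate above 0.7 m/s and contact force between plate and the fingers below 0.05 N).
It fails at once if a bottle is shifted by more than 20 mm or tipped (distance of any of amber_mid, clear_mid from where it was at the start of the episode above 0.02 m or angle between any of amber_mid, clear_mid's own z axis and vertical above 0.3 rad).
It also fails if it takes over 128 s, if anything falls off the work surface, if the arm or the gripper's body presses on something with over 40 N, if the wrist force passes 120 N, or if a joint passes its speed limit or range.

## Working session

There is one attempt and no reset: what is moved stays moved. The work goes in short steps, Python scripts to look and compute and a shell command to move; the robot and the scene stay as the last step left them, time stands still between calls to the robot, and variables do not carry over. Pictures are saved under pics/ and viewed, and the job is handed in when it is done.

```bash
ls; mkdir -p pics; python3 - <<'E'
from workcell import *
import cv2
for n in ["scene","side","wrist"]:
    im=get_image(n); cv2.imwrite(f"pics/{n}0.png",im["pixels"][:,:,::-1]); print(n,im["mtx"].round(1).tolist(),im["D"],im["view"].round(3).tolist() if hasattr(im["view"],'round') else im["view"])
print(get_obs())
E
```

```text
pics
scene [[475.2, 0.0, 281.5], [0.0, 475.2, 210.2], [0.0, 0.0, 1.0]] [-0.15041809  0.          0.          0.          0.        ] [[-0.499, 0.867, 0.017, 257.307], [0.639, 0.381, -0.668, -324.958], [-0.585, -0.323, -0.744, 1518.214], [0.0, 0.0, 0.0, 1.0]]
side [[516.7, 0.0, 274.7], [0.0, 516.7, 202.8], [0.0, 0.0, 1.0]] [-0.09262019  0.          0.          0.          0.        ] [[0.991, -0.131, 0.011, -542.269], [-0.058, -0.514, -0.856, 142.212], [0.118, 0.847, -0.518, 1266.653], [0.0, 0.0, 0.0, 1.0]]
wrist [[324.9, 0.0, 281.8], [0.0, 324.9, 216.3], [0.0, 0.0, 1.0]] [0.00230462 0.         0.         0.         0.        ] [[0.337, 0.941, -0.002, -623.763], [0.912, -0.327, 0.247, -30.739], [0.232, -0.085, -0.969, 390.548], [0.0, 0.0, 0.0, 1.0]]
{'t': 0.15, 'qpos': array([ 1.20798389e+00,  4.23646731e-01,  1.63049461e+00,  7.85770234e-06,
        1.08858430e+00, -1.89783070e-02]), 'qvel': array([-0.00049164, -0.00190428, -0.00375508,  0.0001971 ,  0.0012513 ,
       -0.00135694]), 'joint_torque': array([-3.88438293e-04, -5.44984782e+01, -2.73919451e+01,  6.44460018e-02,
        2.04512186e-02, -3.03019817e-05]), 'ee_pos': array([210.49922789, 588.04015048, 222.09965563]), 'orientation': array([-0.95294102,  1.35343812,  0.95190074]), 'ft_force': array([ 0.46086414, -0.41022618,  0.01925523]), 'moment': array([-0.0582323 ,  0.02639331, -0.00848458]), 'width': 87.88281516794586}
```

View pics/scene0.png

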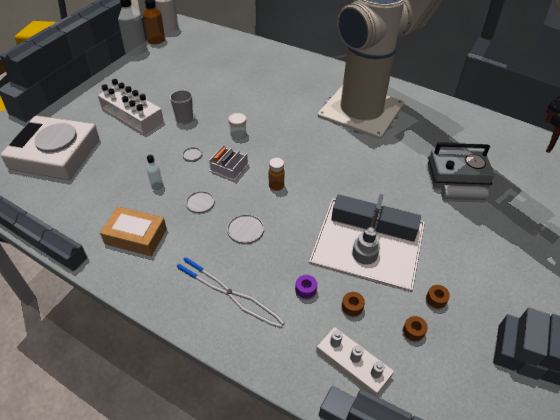

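View pics/side0.png

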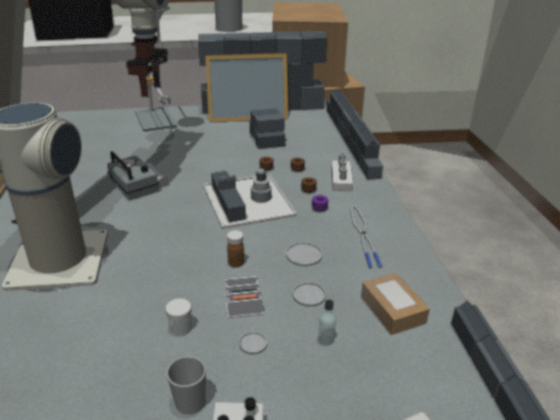

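View pics/wrist0.png

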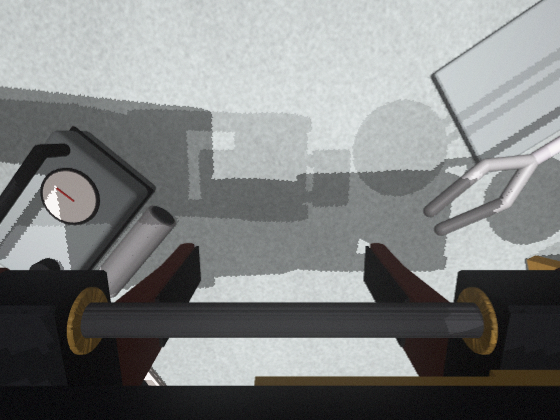

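```bash
cat > h.py <<'E'
from workcell import *
import numpy as np, cv2
def cam(n):
    im=get_image(n); return im
def ray(im,u,v):
    K=np.array(im["mtx"]);D=np.array(im["D"]);V=np.array(im["view"])
    p=cv2.undistortPoints(np.array([[[u,v]]],float),K,D)[0,0]
    R=V[:3,:3];t=V[:3,3]; d=R.T@np.array([p[0],p[1],1]); return -R.T@t,d/np.linalg.norm(d)
def onz(im,u,v,z):
    c,d=ray(im,u,v); return c+d*(z-c[2])/d[2]
def tri(r1,r2):
    (a,d),(b,e)=r1,r2
    s=np.linalg.lstsq(np.c_[d,-e],b-a,rcond=None)[0]
    p=a+d*s[0];q=b+e*s[1]; return (p+q)/2,np.linalg.norm(p-q)
def proj(im,P):
    V=np.array(im["view"]); rv=cv2.Rodrigues(V[:3,:3])[0]
    return cv2.projectPoints(np.array(P,float).reshape(-1,3),rv,V[:3,3],np.array(im["mtx"]),np.array(im["D"]))[0][:,0]
def crop(im,x0,y0,w,h,s,name):
    c=im["pixels"][y0:y0+h,x0:x0+w,::-1]; cv2.imwrite(name,cv2.resize(c,None,fx=s,fy=s,interpolation=cv2.INTER_CUBIC))
E
python3 - <<'E'
from h import *
a=cam("scene");b=cam("side")
crop(a,300,180,150,110,5,"pics/c1.png")
crop(a,140,120,160,130,5-0.2 if 0 else 4,"pics/c2.png")
crop(b,200,160,110,70,7,"pics/c3.png")
crop(b,215,220,140,140,4,"pics/c4.png")
E
```

```text
(no output)
```

View pics/c1.png

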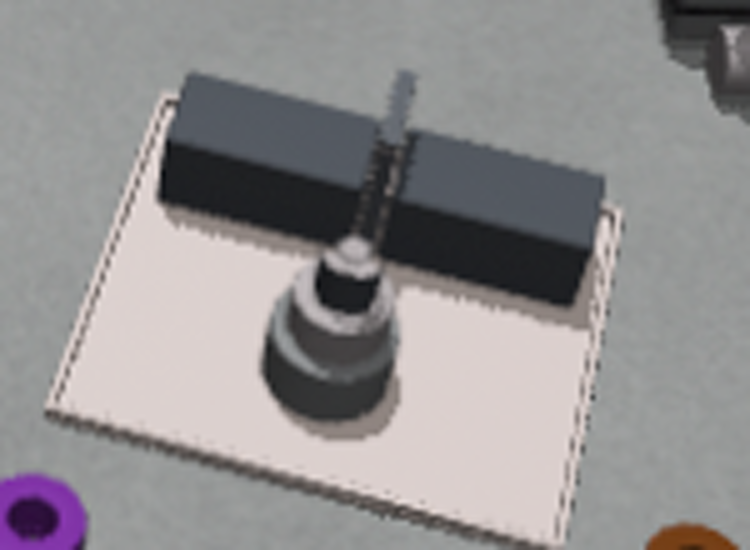

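View pics/c2.png

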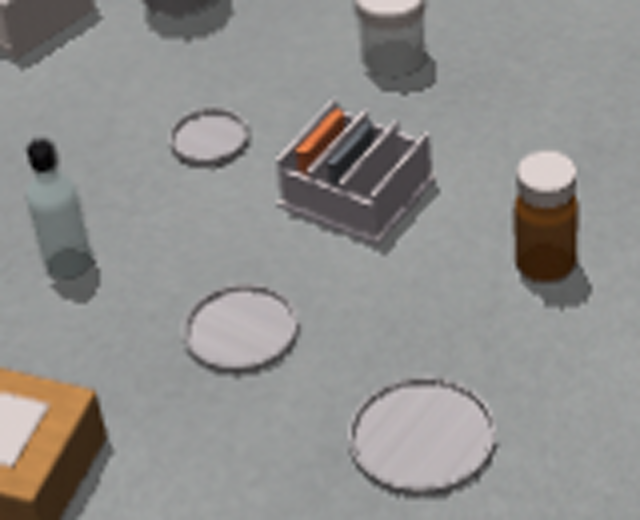

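View pics/c3.png

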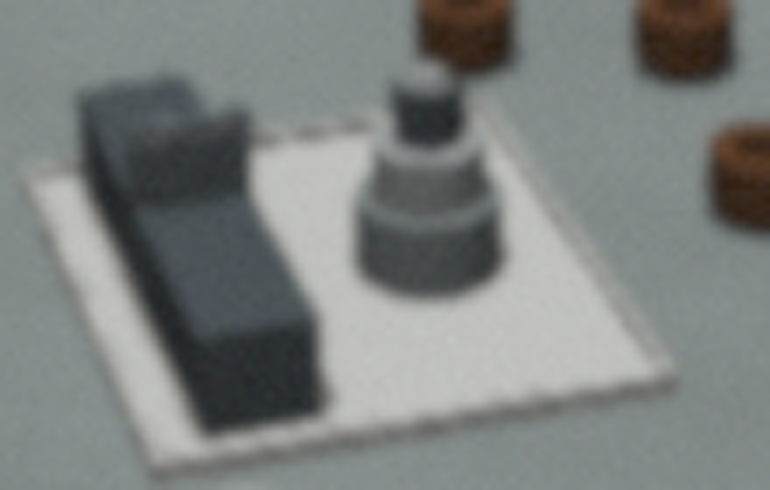

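View pics/c4.png

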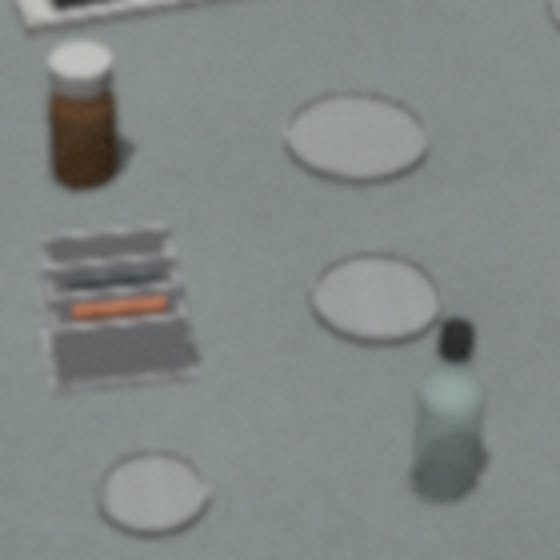

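```bash
cat > m1.py <<'E'
from h import *
a=cam("scene");b=cam("side")
def blob(im,u,v,tol,z,r=30,name=None):
    g=cv2.cvtColor(im["pixels"],cv2.COLOR_RGB2LAB).astype(int)
    hsv=cv2.cvtColor(im["pixels"],cv2.COLOR_RGB2HSV)
    ff=np.zeros((g.shape[0]+2,g.shape[1]+2),np.uint8)
    cv2.floodFill(im["pixels"].copy(),ff,(u,v),0,(tol,)*3,(tol,)*3,4|cv2.FLOODFILL_MASK_ONLY|cv2.FLOODFILL_FIXED_RANGE|(255<<8))
    m=ff[1:-1,1:-1]
    c=max(cv2.findContours(m,cv2.RETR_EXTERNAL,cv2.CHAIN_APPROX_NONE)[0],key=cv2.contourArea)
    c=cv2.convexHull(c)
    pts=np.array([onz(im,*p,z)[:2] for p in c[:,0]])
    A=np.c_[2*pts,np.ones(len(pts))]; s=np.linalg.lstsq(A,(pts**2).sum(1),rcond=None)[0]
    R=np.sqrt(s[2]+s[0]**2+s[1]**2)
    return s[:2].round(1),R.round(1),cv2.contourArea(c)
for n,(us,ub) in dict(small=((192,154),(253,343)),med=((200,202),(309,295)),large=((245,229),(304,254))).items():
    for t in (14,20): print(n,blob(a,*us,t,5),blob(b,*ub,t,5))
# pot
p=[(a,371,231),(b,200+425/7,160+78/7)]
print("plug top", *[onz(i,u,v,94).round(1) for i,u,v in p], tri(ray(*p[0]),ray(*p[1])))
# plate top: ends, centre
print("plate ends scene", onz(a,300+383/5,180+138/5,90).round(1),onz(a,300+405/5,180+70/5,90).round(1))
print("plate ends side", onz(b,200+130/7,160+128/7,90).round(1),onz(b,200+245/7,160+108/7,90).round(1))
print("brick rt edge scene",[onz(a,300+u/5,180+v/5,54)[:2].round(1) for u,v in((187,72),(605,178),(590,248),(162,140))])
print("tray",[onz(a,300+u/5,180+v/5,10)[:2].round(1) for u,v in((170,92),(622,212),(562,545),(45,408))])
# rack corners in scene (tops): long walls top z=44?
for u,v in((335,103),(364,113),(396,125),(428,136),(279,158),(307,170),(340,182),(378,195)): print("rack",onz(a,140+u/4,120+v/4,34).round(1)[:2],onz(a,140+u/4,120+v/4,44).round(1)[:2])
for u,v in((45,240),(168,232),(50,270),(172,265),(55,380),(195,370)): print("rackside",onz(b,215+u/4,220+v/4,44).round(1)[:2])
print("amber cap",onz(a,140+547/4,120+165/4,85),onz(b,215+80/4,220+58/4,85))
print("clear base",onz(a,140+72/4,120+263/4,0),onz(b,215+447/4,220+475/4,0),"cap",onz(a,140+40/4,120+147/4,105),onz(b,215+457/4,220+330/4,105))
E
python3 m1.py
```

```text
small (array([ 458.2, -330. ]), np.float64(22.3), 111.5) (array([ 459.7, -333. ]), np.float64(23.6), 295.0)
small (array([ 457.4, -330.7]), np.float64(22.9), 122.5) (array([ 461.4, -331.5]), np.float64(25.8), 354.5)
med (array([ 596.4, -197.8]), np.float64(31.6), 330.0) (array([ 598. , -199.8]), np.float64(31.8), 399.5)
med (array([ 597. , -197.7]), np.float64(32.4), 339.0) (array([ 596.7, -199.2]), np.float64(33.8), 444.5)
large (array([611.7, -47.4]), np.float64(40.9), 627.5) (array([612.6, -47.8]), np.float64(41.2), 478.0)
large (array([612.4, -46.8]), np.float64(41.4), 649.5) (array([648.8, 123. ]), np.float64(716.7), 123115.5)
plug top [536.1 240.7  94. ] [536.9 236.   94. ] (array([536.39394165, 240.16011512,  92.6923643 ]), np.float64(2.3649387070354866))
plate ends scene [459.7 223.7  90. ] [412.5 216.1  90. ]
plate ends side [415.3 213.8  90. ] [462.3 225.7  90. ]
brick rt edge scene [array([435.2, 113.9]), array([394. , 321.4]), array([440.6, 329.6]), array([483.1, 123.1])]
tray [array([412.2,  98.2]), array([368.8, 333. ]), array([574.1, 373.8]), array([624.6, 136. ])]
rack [ 408.6 -250.6] [ 417.9 -243.2]
rack [ 407.1 -226.9] [ 416.5 -219.8]
rack [ 406.3 -200.5] [ 415.7 -193.7]
rack [ 404.6 -175. ] [ 414.  -168.5]
rack [ 475.9 -250.6] [ 484.5 -243.2]
rack [ 476.1 -226.9] [ 484.6 -219.9]
rack [ 474.5 -200.7] [ 483.1 -194. ]
rack [ 472.1 -171.5] [ 480.7 -165. ]
rackside [ 414.8 -176.6]
rackside [ 483.3 -177.6]
rackside [ 416.1 -202.3]
rackside [ 482.5 -205.8]
rackside [ 413.9 -288.4]
rackside [ 485.6 -289.4]
amber cap [436.96455538 -61.20578787  85.        ] [443.17309192 -61.02046499  85.        ]
clear base [ 6.04345420e+02 -3.34887795e+02  1.13686838e-13] [ 610.57763152 -335.88512588    0.        ] cap [ 605.8312629  -336.95131704  105.        ] [ 607.07815909 -341.62600093  105.        ]
```

```bash
cat > go.py <<'E'
import sys
from h import *
from scipy.spatial.transform import Rotation as Ro
def go(x,y,z,jaw=None):
    o=get_obs(); R=Ro.from_rotvec(o["orientation"]).as_matrix()
    p=o["ee_pos"]; d=np.array([x,y,z])-p
    j=np.degrees(np.arctan2(R[1,2],R[0,2]))
    print("t",round(o["t"],2),"tcp",p.round(1),"jaw",round(j,1),"tilt",np.degrees(np.arccos(-R[2,0])).round(2),"q",np.round(o["qpos"],2),"w",round(o["width"],1),"F",o["ft_force"].round(1))
    if jaw is not None:
        k=(jaw-j+90)%180-90   # world yaw turn wanted; tool x down -> rx=-k
        # full target orientation: straight down, jaw
        a=np.radians(j+k); zt=np.array([np.cos(a),np.sin(a),0]); xt=np.array([0,0,-1.]); Rt=np.c_[xt,np.cross(zt,xt),zt]
        rv=np.degrees(Ro.from_matrix(R.T@Rt).as_rotvec())
        print("turn deg",rv.round(1),"then shift cm after turn",(Rt.T@d/10).round(2))
    print("shift cm before turn",(R.T@d/10).round(2))
if __name__=="__main__": go(*map(float,sys.argv[1:]))
E
python3 go.py 470 150 330 101; python3 - <<'E'
from h import *
o=get_obs();V=np.array(get_image("wrist")["view"]);print(-V[:3,:3].T@V[:3,3]-o["ee_pos"])
E
```

```text
t 0.35 tcp [210.6 588.3 222.5] jaw 70.3 tilt 0.02 q [ 1.21  0.42  1.63  0.    1.09 -0.02] w 87.8 F [-0.6 -0.6 -0.1]
turn deg [-30.7  -0.   -0. ] then shift cm after turn [-10.75 -17.1  -47.98]
shift cm before turn [-10.74 -39.2  -32.53]
[-62.44223863  22.21794946 162.83901877]
```

```bash
python3 -m crank '[[[0,0,0],[-10,0,0],8.78],[[0,0,0],[-10.3,0,0],8.78],[[0,0,0],[-10.4,0,0],8.78]]'; python3 go.py 536 240 200 101
```

```text
t: 0.78
ee_pos: [210.6, 588.4, 222.7]
orientation: [-1.354, 1.109, 1.354]
ft_force: [-0.2, -0.1, -0.1]
width: 88.0
t 0.78 tcp [210.6 588.4 222.7] jaw 101.3 tilt 0.0 q [ 1.21  0.42  1.63 -0.    1.09 -0.56] w 88.0 F [-0.2 -0.1 -0.1]
turn deg [ 0.3 -0.   0. ] then shift cm after turn [  2.27 -25.29 -40.41]
shift cm before turn [  2.27 -25.05 -40.56]
```

```bash
python3 -m crank '[[[0.25,-2.8,-4.5],[0,0,0],8.78],[[0.25,-2.8,-4.5],[0,0,0],8.78],[[0.25,-2.8,-4.5],[0,0,0],8.78],[[0.25,-2.8,-4.5],[0,0,0],8.78],[[0.25,-2.8,-4.5],[0,0,0],8.78]]'; python3 -m crank '[[[0.25,-2.8,-4.5],[0,0,0],8.78],[[0.25,-2.8,-4.5],[0,0,0],8.78],[[0.25,-2.8,-4.5],[0,0,0],8.78],[[0.25,-2.8,-4.5],[0,0,0],8.78],[[0,0,0],[0,0,0],8.78]]';python3 go.py 536 240 200 101
python3 - <<'E'
from h import *
w=cam("wrist"); cv2.imwrite("pics/w1.png",w["pixels"][:,:,::-1]); print(proj(w,[[536,240,94],[437,220,90]]))
E
```

```text
t: 1.4
ee_pos: [392.1, 393.0, 210.3]
orientation: [-1.349, 1.112, 1.349]
ft_force: [-0.3, 0.6, -0.3]
width: 87.8
t: 2.02
ee_pos: [537.3, 236.5, 200.0]
orientation: [-1.347, 1.114, 1.346]
ft_force: [-0.8, 0.3, -0.6]
width: 87.7
t 2.02 tcp [537.3 236.5 200. ] jaw 100.8 tilt 0.04 q [ 0.39  0.39  1.73 -0.    1.01 -1.36] w 87.7 F [-0.8  0.3 -0.6]
turn deg [-0.2 -0.   0. ] then shift cm after turn [0.   0.06 0.37]
shift cm before turn [0.   0.06 0.37]
[[286.90827976 213.41070116]
 [285.80424991  87.5529637 ]]
```

View pics/w1.png

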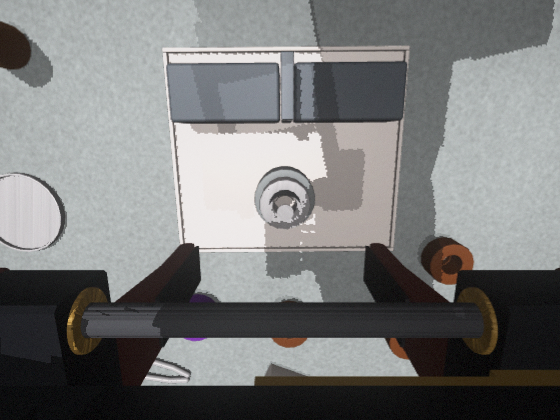

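```bash
python3 - <<'E'
from h import *
w=cam("wrist"); crop(w,240,40,100,200,3,"pics/w1c.png"); crop(w,240,155,90,80,8,"pics/w1d.png")
E
```

```text
(no output)
```

View pics/w1c.png

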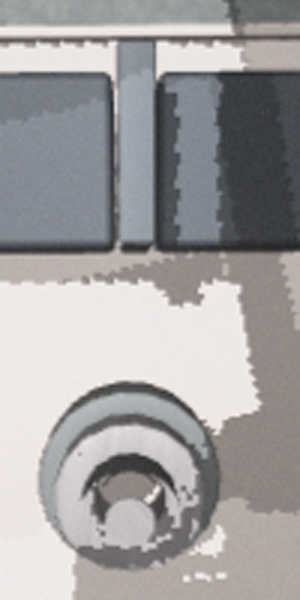

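View pics/w1d.png

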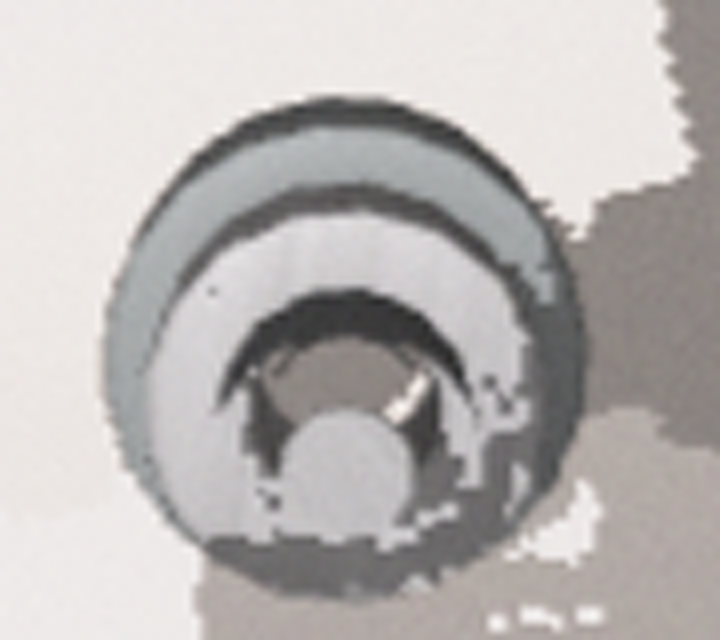

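```bash
python3 - <<'E'
from h import *
w=cam("wrist")
print("plug",onz(w,283.1,213.7,94)); 
for v in (53.5,87,119): print("plate",onz(w,279.5,v,90)[:2],onz(w,291.7,v,90)[:2])
print("collar L/R at 66", onz(w,240+150/8,155+370/8,66)[:2], onz(w,240+535/8,155+370/8,66)[:2])
E
python3 go.py 534 240 72 101
```

```text
plug [534.56172311 239.0692931   94.        ]
plate [411.6038881  212.46057298] [409.83352665 221.66788318]
plate [435.28414799 216.97741655] [433.47056991 226.40480316]
plate [458.99015124 221.49925493] [457.13335346 231.14650942]
collar L/R at 66 [533.84417184 215.90342732] [525.35722454 259.93685166]
t 2.17 tcp [534.7 239.3 200.1] jaw 101.0 tilt 0.03 q [ 0.4   0.39  1.74  0.    1.01 -1.36] w 87.7 F [ 0.  -0.4 -0.5]
turn deg [-0.  0. -0.] then shift cm after turn [12.81  0.06  0.08]
shift cm before turn [12.81  0.05  0.08]
```

```bash
python3 -m crank '[[[4,0,0],[0,0,0],6],[[4,0,0],[0,0,0],6],[[3,0,0],[0,0,0],5],[[2.1,0,0],[0,0,0],5],[[0,0,0],[0,0,0],3.8]]'; python3 -m crank '[[[0,0,0],[0,0,0],2.5],[[0,0,0],[0,0,0],2.5],[[0,0,0],[0,0,0],2.5]]'; python3 go.py 460 -331 100 90
```

```text
t: 2.8
ee_pos: [533.1, 239.4, 67.7]
orientation: [-1.35, 1.115, 1.353]
ft_force: [0.3, -3.5, -0.8]
width: 43.7
t: 3.18
ee_pos: [535.8, 239.7, 70.3]
orientation: [-1.349, 1.11, 1.348]
ft_force: [-1.2, 2.6, 3.4]
width: 28.8
t 3.17 tcp [535.8 239.7  70.3] jaw 101.0 tilt 0.12 q [ 0.4   0.58  1.8   0.    0.76 -1.36] w 28.8 F [-1.2  2.6  3.4]
turn deg [11.   0.1  0.1] then shift cm after turn [ -2.97   7.58 -57.07]
shift cm before turn [ -3.05  18.33 -54.57]
```

```bash
python3 -m crank '[[[0,0,0],[0,0,0],2],[[-2,0,0],[0,0,0],2],[[-4,0,0],[0,0,0],2],[[-4,0,0],[0,0,0],2],[[0,0,0],[0,0,0],2]]'; python3 - <<'E'
from h import *
a=cam("scene"); crop(a,300,130,150,150,4,"pics/l1.png")
E
python3 go.py 460 -331 170 90
```

```text
t: 3.8
ee_pos: [537.4, 239.5, 173.1]
orientation: [-1.351, 1.106, 1.345]
ft_force: [-0.2, -0.4, -2.0]
width: 29.0
t 3.85 tcp [536.1 239.  171. ] jaw 101.0 tilt 0.19 q [ 0.4   0.43  1.76 -0.    0.95 -1.36] w 28.8 F [-0.2  0.5 -2.7]
turn deg [11.   0.   0.2] then shift cm after turn [  0.1    7.61 -57.  ]
shift cm before turn [ 1.000e-02  1.834e+01 -5.450e+01]
```

View pics/l1.png

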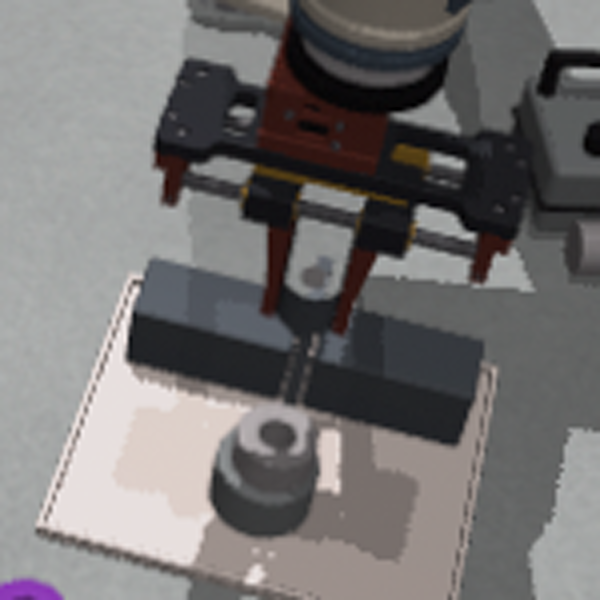

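```bash
python3 -m crank '[[[0,0.9,-2.7],[0,0,0],2],[[0,1.67,-4.95],[0,0,0],2],[[0,1.67,-4.95],[0,0,0],2],[[0,1.67,-4.95],[0,0,0],2],[[0,1.67,-4.95],[0,0,0],2]]';python3 -m crank '[[[0,1.67,-4.95],[0,0,0],2],[[0,1.67,-4.95],[0,0,0],2],[[0,1.67,-4.95],[0,0,0],2],[[0,1.67,-4.95],[0,0,0],2],[[0,1.67,-4.95],[0,0,0],2]]'; python3 go.py 460 -331 170 90
```

```text
t: 4.47
ee_pos: [502.2, 2.0, 167.7]
orientation: [-1.348, 1.114, 1.352]
ft_force: [-0.3, -0.0, -2.6]
width: 28.6
t: 5.1
ee_pos: [467.5, -256.4, 167.6]
orientation: [-1.347, 1.113, 1.352]
ft_force: [0.6, 0.0, -2.0]
width: 28.7
t 5.1 tcp [ 467.5 -256.4  167.6] jaw 101.0 tilt 0.17 q [-0.52  0.37  1.87 -0.    0.91 -2.29] w 28.7 F [ 0.6  0.  -2. ]
turn deg [11.   0.1 -0.1] then shift cm after turn [-0.24  0.75 -7.46]
shift cm before turn [-0.24  2.15 -7.18]
```

```bash
python3 -m crank '[[[0,0,0],[5.5,0,0],2],[[0,0,0],[5.5,0,0],2],[[0,0,0],[0,0,0],2]]'; python3 - <<'E'
from h import *
w=cam("wrist"); cv2.imwrite("pics/w2.png",w["pixels"][:,:,::-1])
E
python3 go.py 460 -331 170 90
```

```text
t: 5.48
ee_pos: [467.9, -255.0, 167.7]
orientation: [-1.207, 1.21, 1.212]
ft_force: [-0.5, -0.9, -0.9]
width: 28.7
t 5.53 tcp [ 468.1 -254.9  168. ] jaw 90.1 tilt 0.14 q [-0.52  0.36  1.87 -0.    0.91 -2.09] w 28.9 F [-0.1  0.1 -1.7]
turn deg [ 0.1  0.1 -0.1] then shift cm after turn [-0.2   0.81 -7.61]
shift cm before turn [-0.21  0.83 -7.61]
```

View pics/w2.png

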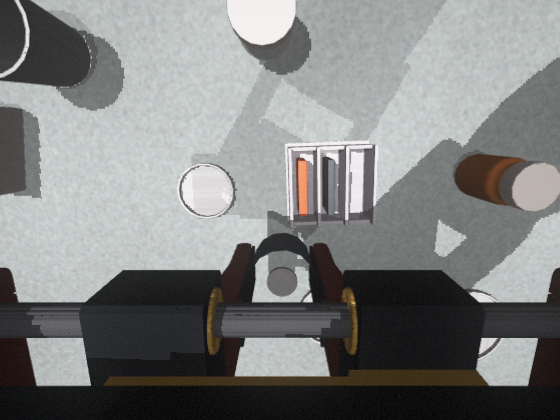

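```bash
python3 - <<'E'
from h import *
w=cam("wrist"); crop(w,170,130,220,110,3.5,"pics/w2c.png")
g=cv2.cvtColor(w["pixels"],cv2.COLOR_RGB2GRAY)
c=cv2.HoughCircles(cv2.GaussianBlur(g[140:240,160:260],(3,3),0),cv2.HOUGH_GRADIENT_ALT,1.5,30,param1=150,param2=.6,minRadius=20,maxRadius=35); print(c)
if c is not None:
  for q in c[0]: print(onz(w,160+q[0],140+q[1],8))
E
```

```text
[[[45.       51.       26.757963]]]
[ 457.35948324 -332.54058234    8.        ]
```

View pics/w2c.png

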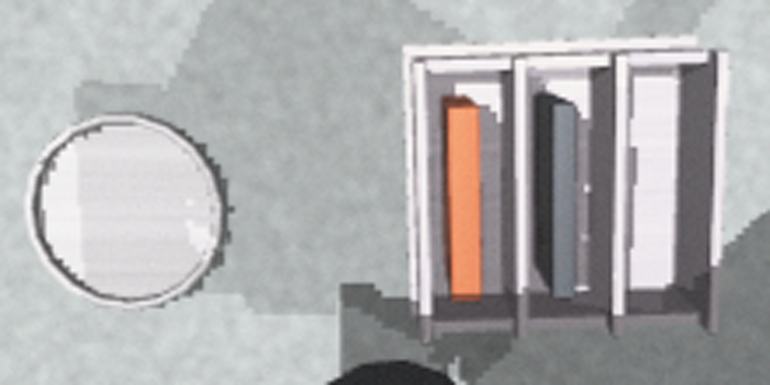

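```bash
python3 - <<'E'
from h import *
w=cam("wrist")
f=lambda u,v,z:onz(w,170+u/3.5,130+v/3.5,z)[:2].round(1)
print("walls top",f(620,52,44),f(720,52,44),f(613,333,44),f(714,333,44))
print("floor",f(634,75,4),f(680,75,4),f(632,288,4))
print("rack outer",f(405,45,44),f(425,340,44))
E
python3 go.py 458.5 -331.5 50 90
```

```text
walls top [ 411.1 -199. ] [ 411.  -174.3] [ 483.1 -197.2] [ 483.  -170.7]
floor [ 418.6 -186.9] [ 418.6 -173.9] [ 480.5 -184.1]
rack outer [ 409.5 -252.1] [ 485.1 -246.5]
t 5.62 tcp [ 468.6 -254.9  168.5] jaw 90.1 tilt 0.08 q [-0.52  0.36  1.87 -0.    0.91 -2.09] w 28.7 F [ 0.3 -0.7 -2.8]
turn deg [ 0.1  0.  -0.1] then shift cm after turn [11.85  1.01 -7.66]
shift cm before turn [11.85  1.01 -7.67]
```

```bash
python3 -m crank '[[[1,0.5,-3.8],[0,0,0],2],[[2,0.5,-3.86],[0,0,0],2],[[4,0,0],[0,0,0],2],[[4.8,0,0],[0,0,0],2],[[0,0,0],[0,0,0],2]]'; python3 go.py 458.5 -331.5 20 90
```

```text
t: 6.25
ee_pos: [456.6, -329.9, 48.0]
orientation: [-1.204, 1.21, 1.217]
ft_force: [-0.4, 0.2, -1.9]
width: 29.1
t 6.25 tcp [ 456.6 -329.9   48. ] jaw 90.1 tilt 0.45 q [-0.65  0.59  1.85 -0.    0.7  -2.22] w 29.1 F [-0.4  0.2 -1.9]
turn deg [ 0.1  0.3 -0.4] then shift cm after turn [ 2.8  -0.19 -0.16]
shift cm before turn [ 2.8  -0.21 -0.18]
```

```bash
python3 -m crank '[[[1.5,0,0],[0,0,0],2],[[1.2,0,0],[0,0,0],2],[[0,0,0],[0,0,0],2],[[0,0,0],[0,0,0],2]]'; python3 go.py 458.5 -331.5 15 90; python3 - <<'E'
from h import *
for n,r in (("side",(225,300,70,70,8)),("scene",(160,110,70,80,7))):
    crop(cam(n),*r,f"pics/p1{n}.png")
E
```

```text
t: 6.75
ee_pos: [459.5, -332.1, 24.8]
orientation: [-1.21, 1.209, 1.208]
ft_force: [-0.5, -0.2, -1.7]
width: 28.7
t 6.75 tcp [ 459.5 -332.1   24.8] jaw 90.0 tilt 0.06 q [-0.65  0.63  1.85  0.    0.65 -2.22] w 28.7 F [-0.5 -0.2 -1.7]
turn deg [ 0. -0.  0.] then shift cm after turn [0.98 0.1  0.06]
shift cm before turn [0.98 0.1  0.06]
```

View pics/p1side.png

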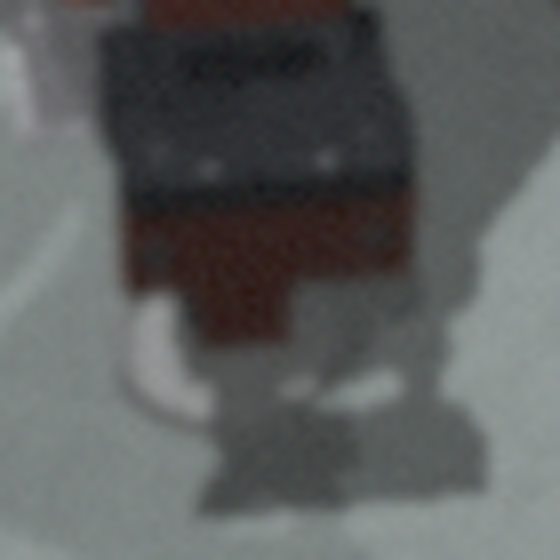

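View pics/p1scene.png

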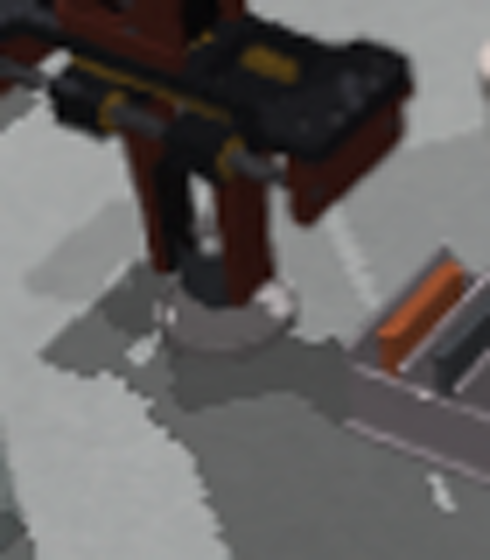

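```bash
python3 -m crank '[[[0.7,0,0],[0,0,0],2],[[0,0,0],[0,0,0],2],[[0.15,0,0],[0,0,0],2],[[0,0,0],[0,0,0],2]]';  python3 -m crank '[[[0.12,0,0],[0,0,0],2],[[0,0,0],[0,0,0],2]]'
```

```text
t: 7.35
ee_pos: [459.0, -331.8, 15.6]
orientation: [-1.209, 1.209, 1.209]
ft_force: [-0.1, 0.4, -2.5]
width: 28.4
t: 7.6
ee_pos: [459.2, -331.9, 15.3]
orientation: [-1.209, 1.209, 1.209]
ft_force: [-0.6, 1.4, 7.5]
width: 28.9
```

```bash
python3 -m crank '[[[-0.03,0,0],[0,0,0],3.2],[[0,0,0],[0,0,0],3.6],[[0,0,0],[0,0,0],4.5],[[0,0,0],[0,0,0],5.5],[[-1,0,0],[0,0,0],5.5]]';  python3 -m crank '[[[-4,0,0],[0,0,0],6],[[-5.5,0,0],[0,0,0],8.78],[[-4,0,0],[0,0,0],8.78],[[0,0,0],[0,0,0],8.78]]'; python3 go.py 596 -199 160 100;  python3 - <<'E'
from h import *
w=cam("wrist"); cv2.imwrite("pics/w3.png",w["pixels"][:,:,::-1])
E
```

```text
t: 8.22
ee_pos: [458.6, -331.5, 24.5]
orientation: [-1.208, 1.209, 1.211]
ft_force: [0.6, 0.4, 0.5]
width: 54.7
t: 8.72
ee_pos: [461.0, -333.3, 163.8]
orientation: [-1.215, 1.208, 1.203]
ft_force: [-0.5, -0.5, -0.3]
width: 86.1
t 8.72 tcp [ 461.  -333.3  163.8] jaw 90.0 tilt 0.42 q [-0.65  0.41  1.8  -0.    0.92 -2.22] w 86.1 F [-0.5 -0.5 -0.3]
turn deg [-10.   -0.3   0.3] then shift cm after turn [  0.38 -15.63  10.88]
shift cm before turn [  0.4  -13.5   13.43]
```

View pics/w3.png

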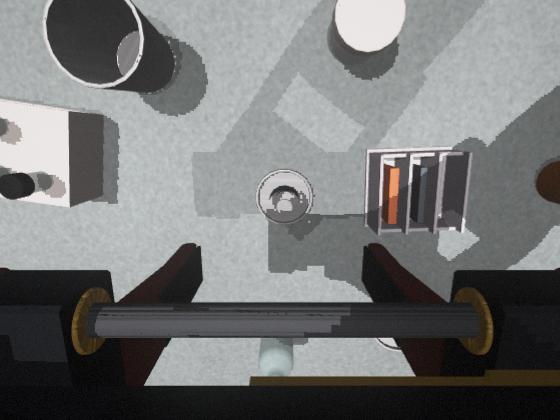

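```bash
python3 - <<'E'
from h import *
w=cam("wrist"); crop(w,250,160,70,70,8,"pics/w3c.png")
E
python3 go.py 590 -150 200 101
```

```text
t 8.82 tcp [ 459.  -331.8  160.1] jaw 90.0 tilt 0.04 q [-0.65  0.42  1.81  0.    0.91 -2.22] w 87.5 F [-0.4  0.6 -0.1]
turn deg [-11.  -0.   0.] then shift cm after turn [ -3.99 -16.33  15.34]
shift cm before turn [ -3.99 -13.11  18.17]
```

View pics/w3c.png

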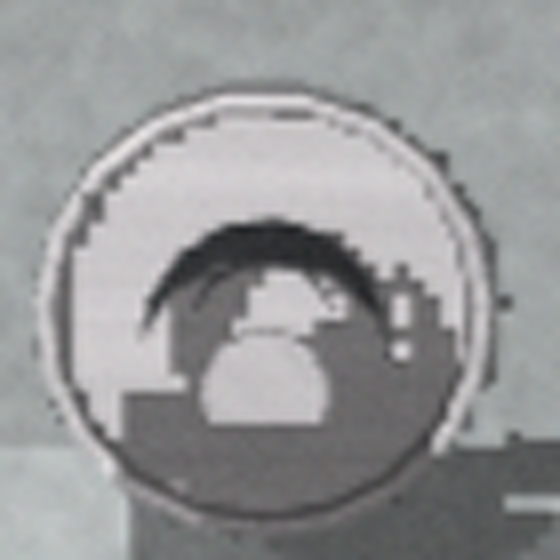

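```bash
python3 - <<'E'
from h import *
w=cam("wrist"); print(onz(w,283.2,208.5,39),onz(w,283.1,198.1,8))
E
```

```text
[ 457.61125346 -331.12446586   39.        ] [ 454.19975868 -331.13726348    8.        ]
```

```bash
python3 -m crank '[[[-1,-3.3,4.5],[0,0,0],8.78],[[-1,-3.3,4.6],[0,0,0],8.78],[[-1,-3.3,4.6],[0,0,0],8.78],[[-1,-3.3,4.6],[0,0,0],8.78],[[0,0,0],[0,0,0],8.78]]'; python3 go.py 531 241 160 101;  python3 - <<'E'
from h import *
w=cam("wrist"); cv2.imwrite("pics/w4.png",w["pixels"][:,:,::-1])
print(proj(w,[[597,-199,8],[612,-47,8]]))
E
```

```text
t: 9.5
ee_pos: [592.5, -145.8, 198.6]
orientation: [-1.212, 1.207, 1.213]
ft_force: [-0.3, -0.8, 0.7]
width: 87.9
t 9.5 tcp [ 592.5 -145.8  198.6] jaw 90.3 tilt 0.06 q [-0.26  0.43  1.68  0.    1.03 -1.84] w 87.9 F [-0.3 -0.8  0.7]
turn deg [-10.7   0.   -0. ] then shift cm after turn [ 3.86 -1.34 39.14]
shift cm before turn [ 3.9   5.97 38.7 ]
[[234.22336794 199.66749262]
 [370.39467884 213.39526246]]
```

View pics/w4.png

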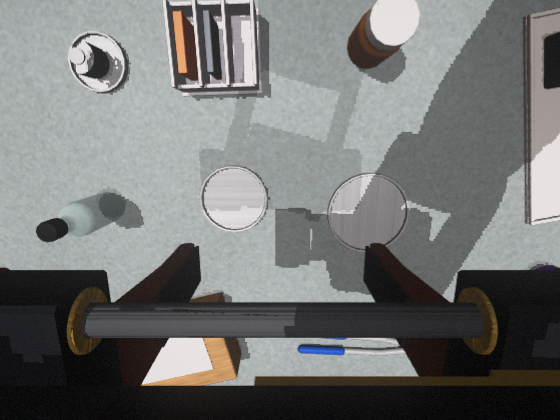

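```bash
python3 - <<'E'
from h import *
w=cam("wrist"); print(onz(w,235,198.5,8),onz(w,367.7,211.7,8), onz(w,202,198,8),onz(w,268,198,8))
E
```

```text
[ 593.65029413 -199.57829336    8.        ] [608.19456018 -51.87695637   8.        ] [ 593.20081016 -236.03021091    8.        ] [ 592.97648655 -163.08698549    8.        ]
```

```bash
python3 -m crank '[[[0,0.4,3],[0,0,0],8.78],[[0,0.9,6],[0,0,0],8.78],[[0,0.9,6],[0,0,0],8.78],[[0,0.9,6],[0,0,0],8.78],[[0,0.9,6],[0,0,0],8.78]]'; python3 -m crank '[[[0,0.9,6],[-5.3,0,0],8.78],[[0,0.4,5],[-5.4,0,0],8.78],[[0,0,0],[0,0,0],8.78]]';python3 go.py 532 240 160 101;  python3 - <<'E'
from h import *
w=cam("wrist"); crop(w,240,150,100,100,6,"pics/w5.png")
print(proj(w,[[535,239,66],[535,239,40]]))
E
```

```text
t: 10.22
ee_pos: [549.7, 120.8, 198.7]
orientation: [-1.207, 1.213, 1.209]
ft_force: [1.2, 0.6, -0.0]
width: 87.9
t: 10.6
ee_pos: [532.4, 231.4, 198.6]
orientation: [-1.347, 1.115, 1.349]
ft_force: [-0.7, 0.3, -0.0]
width: 88.1
t 10.6 tcp [532.4 231.4 198.6] jaw 100.9 tilt 0.12 q [ 0.39  0.39  1.75  0.    1.01 -1.37] w 88.1 F [-0.7  0.3 -0. ]
turn deg [-0.1 -0.  -0.1] then shift cm after turn [ 3.86 -0.13  0.85]
shift cm before turn [ 3.86 -0.13  0.85]
[[289.9990978  211.84928934]
 [289.40687459 205.92149867]]
```

View pics/w5.png

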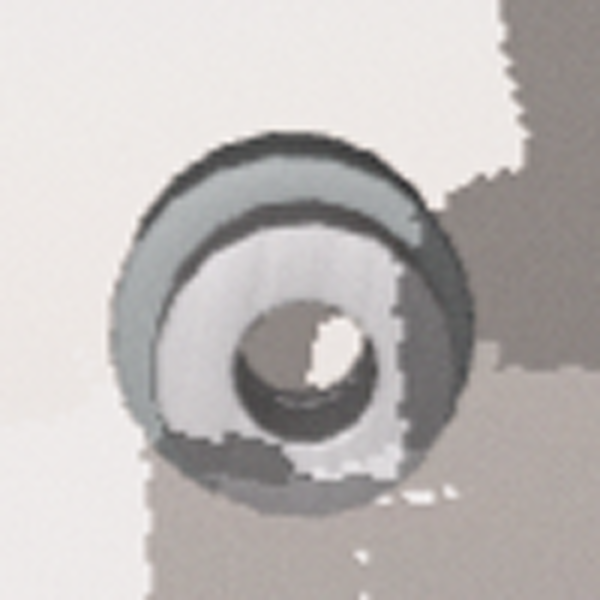

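```bash
python3 - <<'E'
from h import *
w=cam("wrist"); print(onz(w,290.8,211.5,66),onz(w,288.7,205.8,40))
E
python3 go.py 535 238.5 43 101
```

```text
[534.82819578 238.0736191   66.        ] [535.30424069 236.66026754  40.        ]
t 10.7 tcp [532.9 229.  198.8] jaw 100.6 tilt 0.13 q [ 0.39  0.39  1.75 -0.    1.01 -1.37] w 88.1 F [ 1.1 -0.4 -0.1]
turn deg [-0.4 -0.1 -0.1] then shift cm after turn [15.58 -0.38  0.89]
shift cm before turn [15.58 -0.41  0.91]
```

```bash
python3 -m crank '[[[3,-0.15,0.5],[0,0,0],8.78],[[4,-0.15,0.4],[0,0,0],7.5],[[4,0,0],[0,0,0],7],[[2.5,0,0],[0,0,0],7],[[0,0,0],[0,0,0],7]]';python3 go.py 535 238.3 45 101
```

```text
t: 11.32
ee_pos: [533.5, 237.0, 62.6]
orientation: [-1.342, 1.122, 1.346]
ft_force: [-0.1, -0.5, 0.3]
width: 70.2
t 11.32 tcp [533.5 237.   62.6] jaw 100.5 tilt 0.3 q [ 0.4   0.59  1.81 -0.    0.75 -1.36] w 70.2 F [-0.1 -0.5  0.3]
turn deg [-0.5 -0.1 -0.3] then shift cm after turn [ 1.76 -0.17  0.1 ]
shift cm before turn [ 1.76 -0.18  0.1 ]
```

```bash
python3 -m crank '[[[1,0,0.08],[0,0,0],6],[[0.9,-0.05,0],[0,0,0],5.5],[[0,0,0],[0,0,0],4.8],[[0,0,0],[0,0,0],4],[[0,0,0],[0,0,0],4]]'; python3 -m crank '[[[0,0,0],[0,0,0],4],[[-1.5,0,0],[0,0,0],4],[[-3.5,0,0],[0,0,0],4],[[-4,0,0],[0,0,0],4],[[-3,0,0],[0,0,0],4]]';python3 go.py 595 -199 170 90;python3 - <<'E'
from h import *
a=cam("scene"); crop(a,300,130,150,150,4,"pics/l2.png")
E
```

```text
t: 11.95
ee_pos: [535.0, 240.6, 45.8]
orientation: [-1.346, 1.115, 1.346]
ft_force: [1.6, -3.2, -2.8]
width: 47.5
t: 12.58
ee_pos: [535.5, 241.5, 168.7]
orientation: [-1.346, 1.112, 1.344]
ft_force: [0.2, -0.4, -3.9]
width: 47.5
t 12.57 tcp [535.5 241.5 168.7] jaw 100.7 tilt 0.15 q [ 0.4   0.43  1.76  0.    0.95 -1.35] w 47.5 F [ 0.2 -0.4 -3.9]
turn deg [10.7  0.1  0.1] then shift cm after turn [ -0.13  -5.95 -44.05]
shift cm before turn [ -0.19   2.34 -44.39]
```

View pics/l2.png

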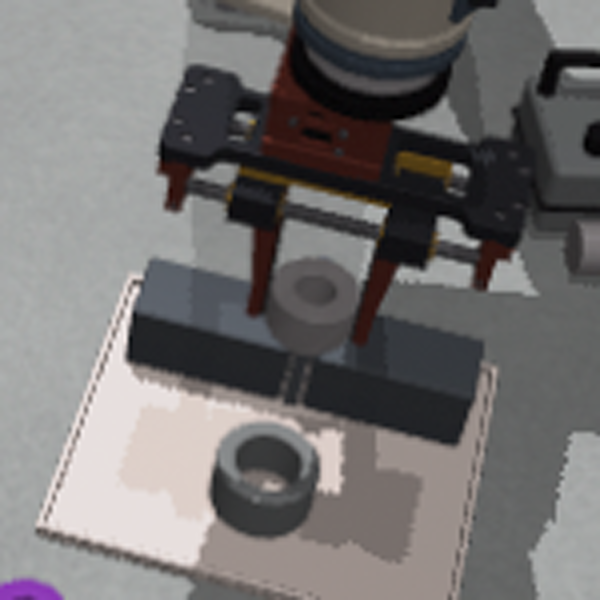

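```bash
python3 -m crank '[[[0,0.2,-3],[0,0,0],4],[[0,0.26,-5],[0,0,0],4],[[0,0.26,-5],[0,0,0],4],[[0,0.26,-5],[0,0,0],4],[[0,0.26,-5],[0,0,0],4]]'; python3 -m crank '[[[0,0.26,-5],[0,0,0],4],[[0,0.26,-5],[0,0,0],4],[[0,0.26,-5],[0,0,0],4],[[0,0.26,-5],[5.3,0,0],4],[[0,0,-1],[5.3,0,0],4]]';python3 go.py 595.5 -199 170 90
```

```text
t: 13.25
ee_pos: [565.7, 11.3, 166.0]
orientation: [-1.346, 1.114, 1.345]
ft_force: [1.3, -1.0, -3.0]
width: 47.8
t: 13.88
ee_pos: [593.8, -198.7, 165.9]
orientation: [-1.207, 1.211, 1.205]
ft_force: [-0.1, 0.0, -2.6]
width: 47.4
t 13.88 tcp [ 593.8 -198.7  165.9] jaw 89.8 tilt 0.08 q [-0.34  0.49  1.67  0.    0.98 -1.91] w 47.4 F [-0.1  0.  -2.6]
turn deg [-0.2 -0.   0.1] then shift cm after turn [-0.41 -0.17 -0.03]
shift cm before turn [-0.41 -0.17 -0.03]
```

```bash
python3 -m crank '[[[2,-0.1,0],[0,0,0],4],[[4,0,0],[0,0,0],4],[[4,0,0],[0,0,0],4],[[3,0,0],[0,0,0],4],[[0,0,0],[0,0,0],4]]'; python3 -m crank '[[[0,0,0],[0,0,0],4]]'; python3 go.py 595.5 -199 17 90; python3 - <<'E'
from h import *
w=cam("wrist"); cv2.imwrite("pics/w6.png",w["pixels"][:,:,::-1]); crop(cam("scene"),150,130,100,100,6,"pics/s6.png")
E
```

```text
t: 14.5
ee_pos: [591.8, -193.7, 32.3]
orientation: [-1.208, 1.21, 1.218]
ft_force: [-0.1, 0.0, -2.9]
width: 47.5
t: 14.62
ee_pos: [594.9, -195.3, 36.1]
orientation: [-1.212, 1.207, 1.211]
ft_force: [0.6, -0.4, -3.6]
width: 47.6
t 14.62 tcp [ 594.9 -195.3   36.1] jaw 90.2 tilt 0.02 q [-0.34  0.67  1.72  0.    0.75 -1.91] w 47.6 F [ 0.6 -0.4 -3.6]
turn deg [ 0.2 -0.   0. ] then shift cm after turn [ 1.91 -0.06 -0.37]
shift cm before turn [ 1.91 -0.06 -0.37]
```

View pics/w6.png

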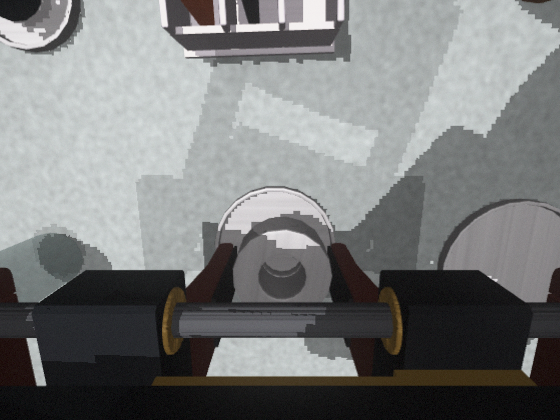

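View pics/s6.png

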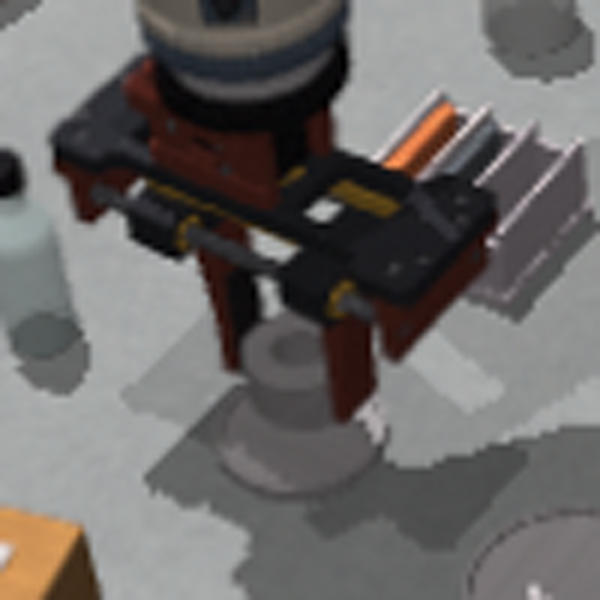

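```bash
python3 -m crank '[[[0.6,0,-0.37],[0,0,0],4],[[0.7,0,0],[0,0,0],4],[[0.3,0,0],[0,0,0],4],[[0,0,0],[0,0,0],4],[[0,0,0],[0,0,0],4]]'; python3 go.py 595.5 -199 17 90
```

```text
t: 15.35
ee_pos: [594.6, -199.6, 19.8]
orientation: [-1.211, 1.208, 1.21]
ft_force: [0.6, -0.3, -4.3]
width: 47.8
t 15.35 tcp [ 594.6 -199.6   19.8] jaw 90.1 tilt 0.0 q [-0.34  0.7   1.71  0.    0.73 -1.92] w 47.8 F [ 0.6 -0.3 -4.3]
turn deg [ 0.1 -0.   0. ] then shift cm after turn [ 0.28 -0.09  0.06]
shift cm before turn [ 0.28 -0.09  0.06]
```

```bash
python3 -m crank '[[[0.2,0,0],[0,0,0],4],[[0,0,0],[0,0,0],4]]'; python3 -m crank '[[[0.1,0,0],[0,0,0],4],[[0,0,0],[0,0,0],4]]'
```

```text
t: 15.6
ee_pos: [594.4, -199.5, 17.7]
orientation: [-1.21, 1.208, 1.211]
ft_force: [-0.4, -0.5, -2.6]
width: 47.8
t: 15.85
ee_pos: [594.5, -199.6, 16.8]
orientation: [-1.211, 1.208, 1.211]
ft_force: [-0.1, -0.5, -2.6]
width: 47.9
```

```bash
python3 -m crank '[[[0.1,0,0],[0,0,0],4],[[0,0,0],[0,0,0],4]]'; python3 -m crank '[[[0.06,0,0],[0,0,0],4],[[0,0,0],[0,0,0],4]]'
```

```text
t: 16.1
ee_pos: [594.6, -199.6, 16.7]
orientation: [-1.211, 1.208, 1.21]
ft_force: [-2.4, 1.1, 5.4]
width: 47.5
t: 16.35
ee_pos: [594.6, -199.6, 16.6]
orientation: [-1.211, 1.208, 1.21]
ft_force: [-4.4, 1.5, 11.2]
width: 47.3
```

Contact. Release, rise and look.

```bash
python3 -m crank '[[[-0.08,0,0],[0,0,0],5],[[0,0,0],[0,0,0],5.4],[[0,0,0],[0,0,0],6.2],[[0,0,0],[0,0,0],7],[[-1,0,0],[0,0,0],7.5]]';  python3 -m crank '[[[-4,0,0],[0,0,0],8.78],[[-5.5,0,0],[0,0,0],8.78],[[-5,0,0],[0,0,0],8.78],[[-3,0,0],[0,0,0],8.78],[[0,0,0],[0,0,0],8.78]]'; python3 go.py 533 237 200 101;  python3 - <<'E'
from h import *
w=cam("wrist"); cv2.imwrite("pics/w7.png",w["pixels"][:,:,::-1])
E
```

```text
t: 16.98
ee_pos: [593.9, -199.4, 25.5]
orientation: [-1.209, 1.209, 1.212]
ft_force: [0.0, 0.1, -0.1]
width: 74.3
t: 17.6
ee_pos: [596.2, -200.2, 204.4]
orientation: [-1.215, 1.206, 1.205]
ft_force: [-0.5, -0.2, 0.5]
width: 87.8
t 17.6 tcp [ 596.2 -200.2  204.4] jaw 90.1 tilt 0.35 q [-0.34  0.45  1.64 -0.    1.05 -1.92] w 87.8 F [-0.5 -0.2  0.5]
turn deg [-10.9  -0.2   0.3] then shift cm after turn [ 0.44 -2.14 44.12]
shift cm before turn [ 0.32  6.24 43.73]
```

View pics/w7.png

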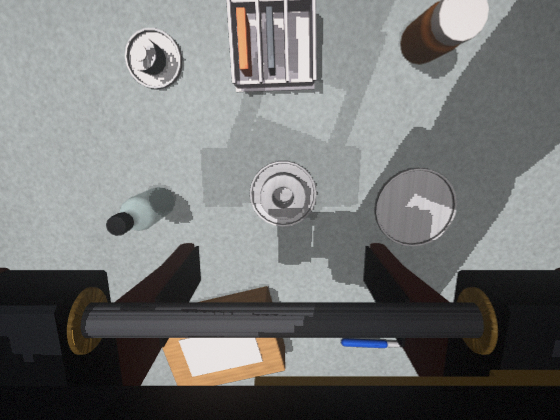

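```bash
python3 - <<'E'
from h import *
w=cam("wrist"); crop(w,240,150,90,90,7,"pics/w7c.png"); print(onz(w,283,193.5,8),onz(w,285,196.5,37), onz(w,415,206.5,8))
E
python3 -m crank '[[[0,0.5,3],[0,0,0],8.78],[[0,0.86,6],[0,0,0],8.78],[[0,0.86,6],[0,0,0],8.78],[[0,0.86,6],[0,0,0],8.78],[[0,0.86,6],[0,0,0],8.78]]'; python3 -m crank '[[[0,0.86,6],[0,0,0],8.78],[[0,0.86,6],[-5.4,0,0],8.78],[[0,0,5],[-5.5,0,0],8.78],[[0,0,0],[0,0,0],8.78]]';python3 go.py 535 238 60 101;python3 - <<'E'
from h import *
w=cam("wrist"); crop(w,230,140,110,110,6,"pics/w8.png")
E
```

```text
[ 593.52326244 -199.1800747     8.        ] [ 591.32963318 -197.18651549   37.        ] [608.08909547 -50.74866069   8.        ]
t: 18.32
ee_pos: [553.0, 72.0, 199.1]
orientation: [-1.209, 1.211, 1.212]
ft_force: [1.5, 0.7, 0.3]
width: 87.9
t: 18.82
ee_pos: [530.9, 242.7, 199.0]
orientation: [-1.352, 1.112, 1.355]
ft_force: [-0.8, -0.8, 0.5]
width: 87.9
t 18.82 tcp [530.9 242.7 199. ] jaw 101.3 tilt 0.16 q [ 0.41  0.39  1.74  0.    1.01 -1.36] w 87.9 F [-0.8 -0.8  0.5]
turn deg [ 0.3 -0.  -0.2] then shift cm after turn [13.9  -0.32 -0.54]
shift cm before turn [13.9  -0.35 -0.54]
```

View pics/w7c.png

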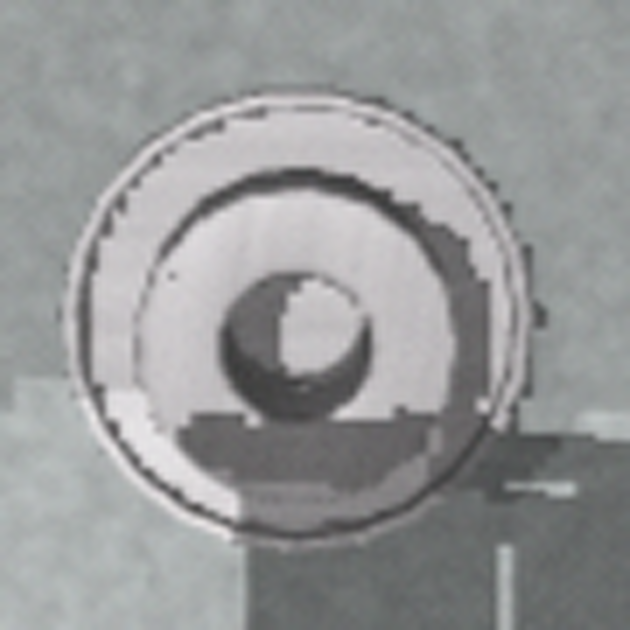

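View pics/w8.png

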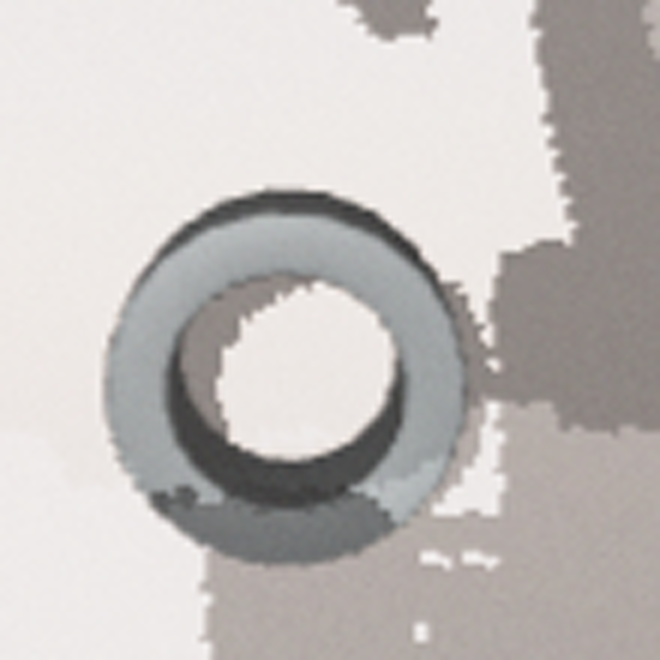

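```bash
python3 - <<'E'
from h import *
w=cam("wrist"); print(onz(w,277.5,204.8,40))
E
python3 go.py 535 238 100 101
```

```text
[534.75823375 236.38428022  40.        ]
t 18.93 tcp [531.4 239.8 199.3] jaw 101.0 tilt 0.18 q [ 0.4   0.39  1.74 -0.    1.01 -1.36] w 87.7 F [ 0.  -1.2 -0.9]
turn deg [ 0.  -0.1 -0.2] then shift cm after turn [ 9.93 -0.32 -0.25]
shift cm before turn [ 9.93 -0.35 -0.24]
```

```bash
python3 -m crank '[[[3,-0.35,-0.3],[0,0,0],8.78],[[5,0,0],[0,0,0],8.78],[[5,0,0],[0,0,0],8.78],[[1.5,0,0],[0,0,0],8.78],[[0,0,0],[0,0,0],8.78]]';python3 -m crank '[[[0,0,0],[0,0,0],8.78]]';python3 go.py 535.5 237.5 15 101
```

```text
t: 19.55
ee_pos: [536.2, 236.7, 55.4]
orientation: [-1.348, 1.115, 1.349]
ft_force: [-0.7, -1.0, 0.1]
width: 87.8
t: 19.68
ee_pos: [537.7, 237.9, 57.6]
orientation: [-1.349, 1.11, 1.347]
ft_force: [-0.6, 0.3, 0.1]
width: 87.8
t 19.68 tcp [537.7 237.9  57.6] jaw 101.0 tilt 0.15 q [ 0.4   0.6   1.8  -0.    0.74 -1.37] w 87.8 F [-0.6  0.3  0.1]
turn deg [-0.   0.   0.1] then shift cm after turn [4.26 0.23 0.  ]
shift cm before turn [4.26 0.24 0.  ]
```

```bash
python3 -m crank '[[[1.5,0.1,0],[0,0,0],8.78],[[1.5,0,0],[0,0,0],8.78],[[1.1,0,0],[0,0,0],8.5],[[0,0,0],[0,0,0],7.5],[[0,0,0],[0,0,0],6.5]]';python3 -m crank '[[[0,0,0],[0,0,0],5.5],[[0,0,0],[0,0,0],5.5],[[0,0,0],[0,0,0],5.5]]'
```

```text
t: 20.3
ee_pos: [535.5, 237.7, 14.9]
orientation: [-1.349, 1.112, 1.349]
ft_force: [-0.6, -0.9, 0.3]
width: 68.9
t: 20.68
ee_pos: [535.7, 237.9, 15.2]
orientation: [-1.349, 1.111, 1.349]
ft_force: [0.5, 1.7, -1.8]
width: 61.0
```

```bash
python3 -m crank '[[[-1,0,0],[0,0,0],5.5],[[-3,0,0],[0,0,0],5.5],[[-4,0,0],[0,0,0],5.5],[[-4,0,0],[0,0,0],5.5],[[0,0,0],[0,0,0],5.5]]';python3 go.py 610.5 -49 120 95;python3 - <<'E'
from h import *
a=cam("scene"); crop(a,300,130,150,150,4,"pics/l3.png")
E
```

```text
t: 21.3
ee_pos: [537.1, 238.2, 138.0]
orientation: [-1.351, 1.107, 1.346]
ft_force: [-0.1, 0.0, -5.3]
width: 61.3
t 21.3 tcp [537.1 238.2 138. ] jaw 101.0 tilt 0.33 q [ 0.4   0.48  1.78 -0.    0.88 -1.37] w 61.3 F [-0.1  0.  -5.3]
turn deg [6.  0.1 0.3] then shift cm after turn [  1.8   -4.81 -29.25]
shift cm before turn [  1.78  -1.71 -29.59]
```

View pics/l3.png

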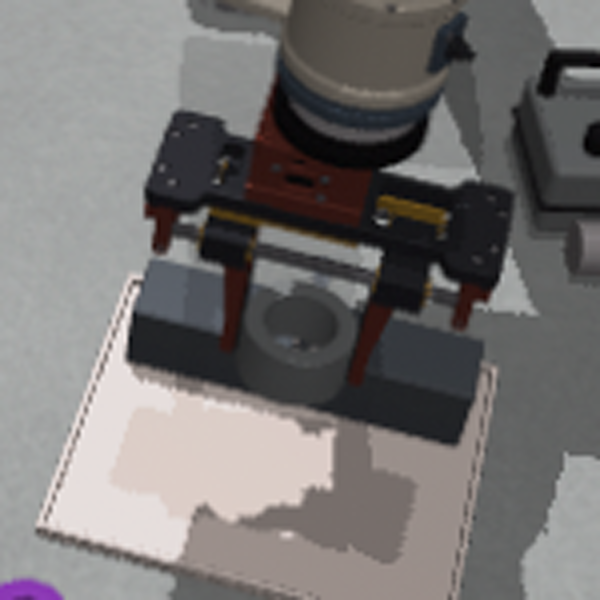

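```bash
python3 -m crank '[[[0,-0.2,-3],[0,0,0],5.5],[[0,-0.3,-5],[0,0,0],5.5],[[0,-0.3,-5],[0,0,0],5.5],[[0,-0.3,-5],[0,0,0],5.5],[[0,-0.3,-5],[0,0,0],5.5]]';python3 -m crank '[[[0,-0.3,-4],[0,0,0],5.5],[[0,0,-2],[0,0,0],5.5],[[3,0,-0.5],[0,0,0],5.5],[[3,0,0],[0,0,0],5.5],[[0,0,0],[0,0,0],5.5]]';python3 go.py 610.5 -49 25 101;
```

```text
t: 21.98
ee_pos: [591.4, 12.9, 132.4]
orientation: [-1.347, 1.115, 1.353]
ft_force: [0.1, -0.7, -5.5]
width: 61.4
t: 22.6
ee_pos: [605.0, -48.0, 71.3]
orientation: [-1.344, 1.117, 1.356]
ft_force: [-0.3, 0.3, -5.9]
width: 61.4
t 22.6 tcp [605.  -48.   71.3] jaw 101.0 tilt 0.47 q [-0.1   0.6   1.75  0.    0.8  -1.86] w 61.4 F [-0.3  0.3 -5.9]
turn deg [ 0.   0.1 -0.4] then shift cm after turn [ 4.63 -0.52 -0.2 ]
shift cm before turn [ 4.63 -0.56 -0.21]
```

```bash
python3 -m crank '[[[1.5,-0.2,0],[0,0,0],5.5],[[1.5,0,0],[0,0,0],5.5],[[0.6,0,0],[0,0,0],5.5],[[0,0,0],[0,0,0],5.5],[[0,0,0],[0,0,0],5.5]]';python3 go.py 610.5 -49 25 101; python3 - <<'E'
from h import *
w=cam("wrist"); cv2.imwrite("pics/w9.png",w["pixels"][:,:,::-1]); crop(cam("scene"),190,170,110,100,6,"pics/s9.png")
E
```

```text
t: 23.22
ee_pos: [610.7, -48.4, 39.4]
orientation: [-1.35, 1.112, 1.349]
ft_force: [-0.1, 1.1, -5.7]
width: 61.1
t 23.23 tcp [610.7 -48.4  39.4] jaw 101.0 tilt 0.04 q [-0.1   0.65  1.75 -0.    0.74 -1.86] w 61.1 F [-0.1  1.1 -5.7]
turn deg [ 0. -0.  0.] then shift cm after turn [ 1.44  0.03 -0.06]
shift cm before turn [ 1.44  0.04 -0.06]
```

View pics/w9.png

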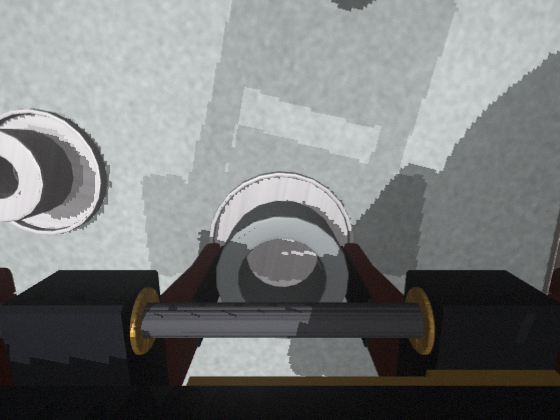

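View pics/s9.png

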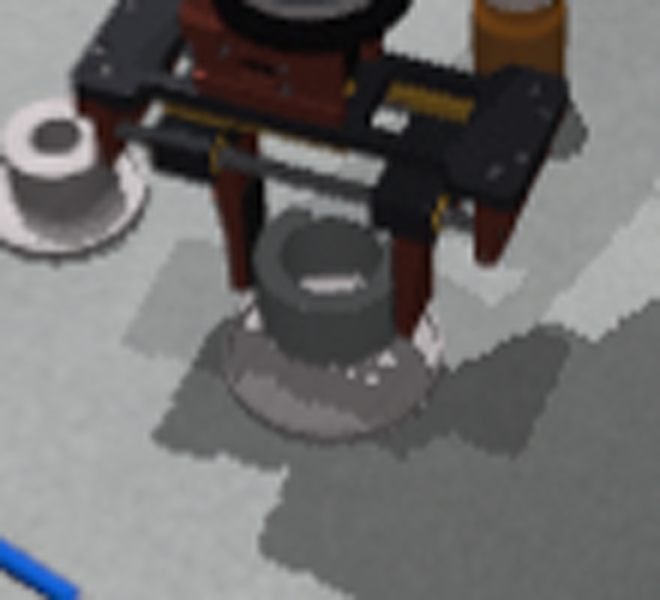

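```bash
python3 -m crank '[[[1.2,0,0],[0,0,0],5.5],[[0.8,0,0],[0,0,0],5.5],[[0.3,0,0],[0,0,0],5.5],[[0,0,0],[0,0,0],5.5],[[0,0,0],[0,0,0],5.5]]';python3 -m crank '[[[0.12,0,0],[0,0,0],5.5],[[0,0,0],[0,0,0],5.5]]'
```

```text
t: 23.95
ee_pos: [610.6, -48.3, 16.1]
orientation: [-1.349, 1.112, 1.349]
ft_force: [-0.3, -0.5, -5.3]
width: 61.2
t: 24.2
ee_pos: [610.4, -48.3, 14.9]
orientation: [-1.349, 1.112, 1.349]
ft_force: [-0.2, 0.0, -5.7]
width: 61.1
```

```bash
python3 -m crank '[[[0.1,0,0],[0,0,0],5.5],[[0,0,0],[0,0,0],5.5]]';python3 -m crank '[[[0.06,0,0],[0,0,0],5.5],[[0,0,0],[0,0,0],5.5]]'
```

```text
t: 24.45
ee_pos: [610.6, -48.3, 14.2]
orientation: [-1.349, 1.112, 1.349]
ft_force: [-1.5, 1.7, 0.6]
width: 61.2
t: 24.7
ee_pos: [610.6, -48.3, 14.2]
orientation: [-1.35, 1.112, 1.349]
ft_force: [-2.8, -0.0, 7.2]
width: 61.2
```

```bash
python3 -m crank '[[[-0.05,0,0],[0,0,0],6.4],[[0,0,0],[0,0,0],6.8],[[0,0,0],[0,0,0],7.5],[[0,0,0],[0,0,0],8.3],[[0,0,0],[0,0,0],8.3]]';  python3 -m crank '[[[-2,0,0],[0,0,0],8.5],[[-4,0,0],[0,0,0],8.78],[[-5.5,0,0],[0,0,0],8.78],[[-4,0,0],[0,0,0],8.78],[[0,0,0],[0,0,0],8.78]]';   python3 - <<'E'
from h import *
w=cam("wrist"); cv2.imwrite("pics/w10.png",w["pixels"][:,:,::-1])
E
python3 go.py 435 222 160 101
```

```text
t: 25.32
ee_pos: [610.4, -48.3, 13.6]
orientation: [-1.349, 1.112, 1.349]
ft_force: [-0.2, -0.0, -0.6]
width: 83.0
t: 25.95
ee_pos: [612.9, -48.6, 173.8]
orientation: [-1.354, 1.107, 1.342]
ft_force: [0.4, -0.2, -0.8]
width: 88.1
t 26.0 tcp [611.4 -48.4 171.3] jaw 101.0 tilt 0.25 q [-0.1   0.47  1.7  -0.    0.97 -1.86] w 87.7 F [ 0.3  0.7 -0.8]
turn deg [ 0.  -0.1  0.2] then shift cm after turn [ 1.13 12.16 29.91]
shift cm before turn [ 1.04 12.16 29.92]
```

View pics/w10.png

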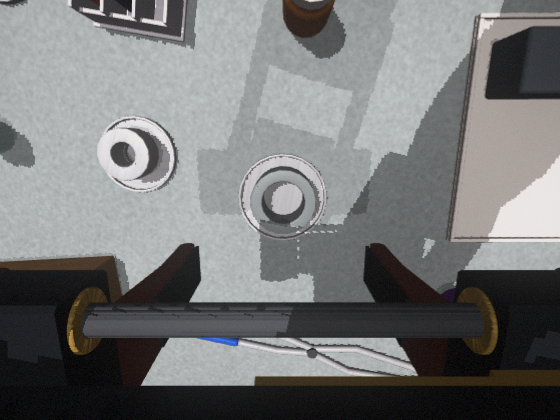

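```bash
python3 -m crank '[[[0,1.2,3],[0,0,0],8.78],[[0,2.2,5.4],[0,0,0],8.78],[[0,2.2,5.4],[0,0,0],8.78],[[0,2.2,5.4],[0,0,0],8.78],[[0,2.2,5.4],[0,0,0],7]]'; python3 -m crank '[[[0,2.1,5.3],[0,0,0],5],[[0,0,0],[0,0,0],4],[[0,0,0],[0,0,0],4]]'; python3 - <<'E'
from h import *
w=cam("wrist"); cv2.imwrite("pics/w11.png",w["pixels"][:,:,::-1]);print(proj(w,[[434.8,221.7,90]]))
E
python3 go.py 435 222 160 101
```

```text
t: 26.62
ee_pos: [463.1, 175.0, 167.6]
orientation: [-1.348, 1.114, 1.35]
ft_force: [0.7, 0.9, -0.3]
width: 81.0
t: 27.0
ee_pos: [434.1, 221.8, 168.0]
orientation: [-1.35, 1.113, 1.351]
ft_force: [0.0, -0.4, 0.3]
width: 51.4
[[282.37554097 223.92280034]]
t 27.05 tcp [434.6 221.4 168.2] jaw 101.0 tilt 0.06 q [ 0.45  0.3   1.97 -0.    0.87 -1.32] w 47.1 F [ 0.9 -0.6 -0.5]
turn deg [-0.  -0.  -0.1] then shift cm after turn [ 0.82 -0.05  0.05]
shift cm before turn [ 0.82 -0.05  0.05]
```

View pics/w11.png

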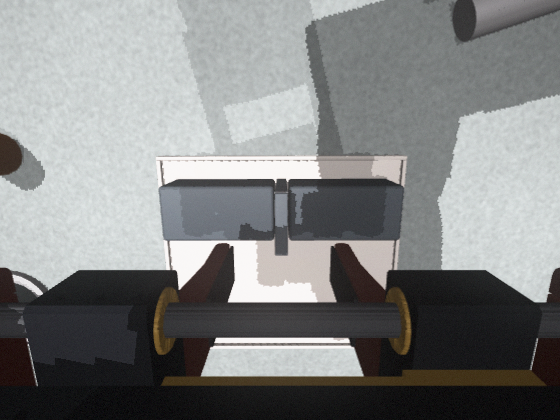

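```bash
python3 -m crank '[[[3,-0.05,0.05],[0,0,0],4],[[4,0,0],[0,0,0],4],[[2.4,0,0],[0,0,0],4],[[1.1,0,0],[0,0,0],4],[[0,0,0],[0,0,0],4]]'; python3 go.py 435 222 62 101
```

```text
t: 27.68
ee_pos: [435.1, 221.8, 63.2]
orientation: [-1.348, 1.114, 1.349]
ft_force: [-0.3, 0.0, 0.4]
width: 40.0
t 27.68 tcp [435.1 221.8  63.2] jaw 100.9 tilt 0.07 q [ 0.45  0.49  2.02 -0.    0.63 -1.31] w 40.0 F [-0.3  0.   0.4]
turn deg [-0.1 -0.  -0.1] then shift cm after turn [0.12 0.01 0.02]
shift cm before turn [0.12 0.01 0.02]
```

```bash
python3 -m crank '[[[0,0,0],[0,0,0],3],[[0,0,0],[0,0,0],2],[[0,0,0],[0,0,0],0.5],[[0,0,0],[0,0,0],0.5],[[0,0,0],[0,0,0],0.5]]'; python3 go.py 435 222 63 101
```

```text
t: 28.3
ee_pos: [435.2, 222.8, 64.2]
orientation: [-1.35, 1.112, 1.349]
ft_force: [-0.9, -1.4, 5.9]
width: 9.8
t 28.3 tcp [435.2 222.8  64.2] jaw 101.0 tilt 0.04 q [ 0.45  0.49  2.02 -0.    0.63 -1.31] w 9.8 F [-0.9 -1.4  5.9]
turn deg [0. 0. 0.] then shift cm after turn [ 0.12  0.03 -0.07]
shift cm before turn [ 0.12  0.03 -0.07]
```

```bash
python3 -m crank '[[[-0.5,0,0],[0,0,0],0.5],[[-1.5,0,0],[0,0,0],0.5],[[-3,0,0],[0,0,0],0.5],[[-3,0,0],[0,0,0],0.5],[[-4,0,0],[0,0,0],0.5]]'; python3 go.py 447 -185 180 92;python3 - <<'E'
from h import *
crop(cam("scene"),310,110,130,150,4,"pics/l4.png")
E
```

```text
t: 28.92
ee_pos: [434.0, 222.3, 184.7]
orientation: [-1.349, 1.114, 1.35]
ft_force: [0.9, 0.1, -5.6]
width: 10.1
t 28.93 tcp [434.  222.3 184.7] jaw 101.0 tilt 0.11 q [ 0.45  0.28  1.96  0.    0.91 -1.31] w 10.1 F [ 0.9  0.1 -5.6]
turn deg [ 9.  -0.  -0.1] then shift cm after turn [  0.47   0.12 -40.75]
shift cm before turn [  0.5    6.49 -40.23]
```

View pics/l4.png

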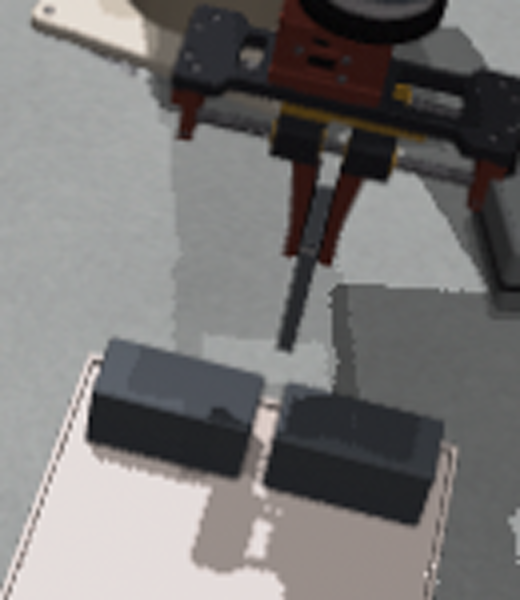

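```bash
python3 -m crank '[[[-0.5,0.4,-2.5],[0,0,0],0.5],[[-0.5,0.8,-5],[0,0,0],0.5],[[0,0.8,-5],[0,0,0],0.5],[[0,0.8,-5],[0,0,0],0.5],[[0,0.8,-5],[0,0,0],0.5]]'; python3 -m crank '[[[0,0.8,-5],[0,0,0],0.5],[[0,0.8,-5],[0,0,0],0.5],[[0,0.8,-5],[0,0,0],0.5],[[0,0.5,-2.7],[4.5,0,0],0.5],[[0,0,0],[4.5,0,0],0.5]]'; python3 -m crank '[[[0,0,0],[0,0,0],0.5],[[0,0,0],[0,0,0],0.5]]';python3 go.py 447 -185.3 150 92;python3 - <<'E'
from h import *
w=cam("wrist"); cv2.imwrite("pics/w12.png",w["pixels"][:,:,::-1]);print(proj(w,[[447,-185.3,4],[447,-185,44]]))
E
```

```text
t: 29.6
ee_pos: [442.0, -6.5, 193.7]
orientation: [-1.35, 1.112, 1.349]
ft_force: [0.7, 0.0, -5.2]
width: 9.9
t: 30.22
ee_pos: [447.5, -186.2, 193.5]
orientation: [-1.231, 1.195, 1.231]
ft_force: [-1.2, 0.5, -5.0]
width: 9.8
t: 30.48
ee_pos: [447.6, -183.9, 193.6]
orientation: [-1.236, 1.192, 1.237]
ft_force: [-1.3, 0.6, -4.9]
width: 9.6
t 30.48 tcp [ 447.6 -183.9  193.6] jaw 92.1 tilt 0.02 q [-0.41  0.26  1.96  0.    0.93 -2.02] w 9.6 F [-1.3  0.6 -4.9]
turn deg [ 0.1  0.  -0. ] then shift cm after turn [ 4.36  0.06 -0.13]
shift cm before turn [ 4.36  0.06 -0.14]
[[281.12879361 195.42329766]
 [281.32278856 202.91596737]]
```

View pics/w12.png

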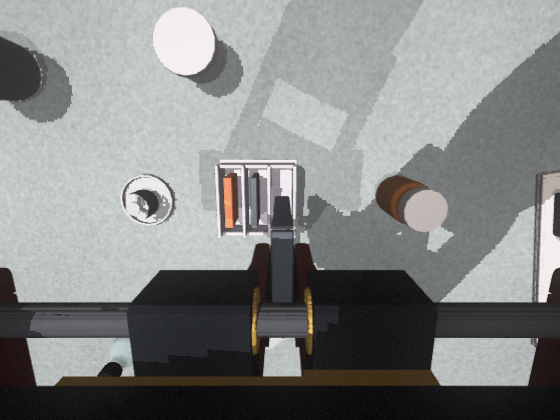

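```bash
python3 - <<'E'
from h import *
w=cam("wrist");crop(w,200,145,120,110,6,"pics/w12c.png")
E
```

```text
(no output)
```

View pics/w12c.png

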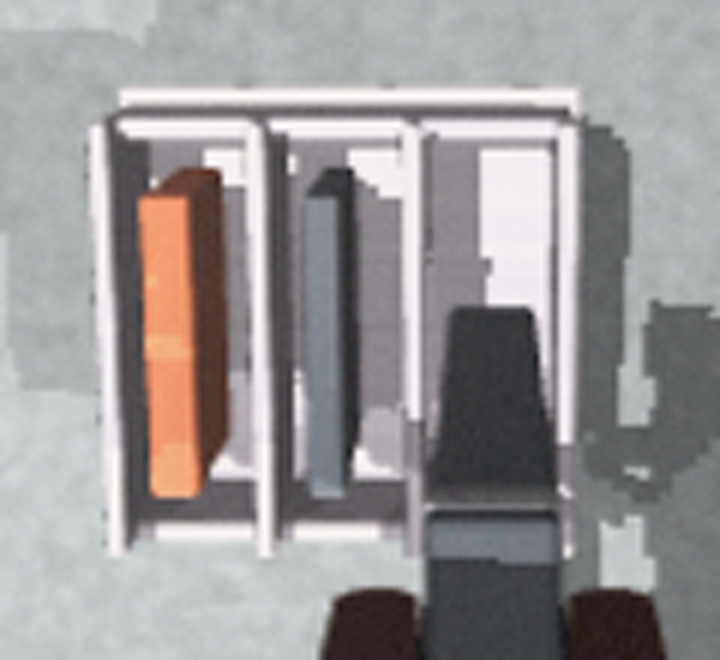

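```bash
python3 - <<'E'
from h import *
w=cam("wrist");f=lambda u,v,z:onz(w,200+u/6,145+v/6,z)[:2].round(1)
print(f(490,338,44),f(412,122,44),f(568,122,44),f(414,555,44),f(567,555,44))
E
python3 go.py 447.5 -185.5 100 92
```

```text
[ 445.7 -184.7] [ 411.1 -198.4] [ 410.2 -173.6] [ 483.3 -196.1] [ 482.4 -170.4]
t 30.62 tcp [ 447.9 -183.9  193.7] jaw 92.1 tilt 0.0 q [-0.41  0.26  1.96  0.    0.93 -2.02] w 9.3 F [-0.6 -0.6 -5. ]
turn deg [ 0.1 -0.   0. ] then shift cm after turn [ 9.37  0.04 -0.16]
shift cm before turn [ 9.37  0.04 -0.16]
```

```bash
python3 -m crank '[[[2,0,-0.1],[0,0,0],0.5],[[4,0,0],[0,0,0],0.5],[[2.2,0,0],[0,0,0],0.5],[[0,0,0],[0,0,0],0.5],[[0,0,0],[0,0,0],0.5]]';python3 go.py 447.5 -185 64 92;python3 - <<'E'
from h import *
crop(cam("scene"),190,120,90,80,6,"pics/s13.png");crop(cam("wrist"),180,130,200,150,4,"pics/w13.png")
E
```

```text
t: 31.25
ee_pos: [448.6, -185.5, 112.4]
orientation: [-1.236, 1.192, 1.234]
ft_force: [0.1, 0.9, -5.1]
width: 9.5
t 31.25 tcp [ 448.6 -185.5  112.4] jaw 92.0 tilt 0.07 q [-0.42  0.39  2.01 -0.    0.74 -2.02] w 9.5 F [ 0.1  0.9 -5.1]
turn deg [ 0.  -0.   0.1] then shift cm after turn [4.84 0.11 0.05]
shift cm before turn [4.84 0.11 0.05]
```

View pics/s13.png

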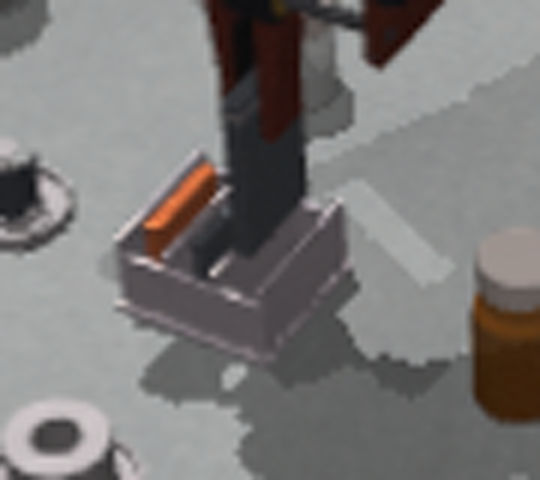

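View pics/w13.png

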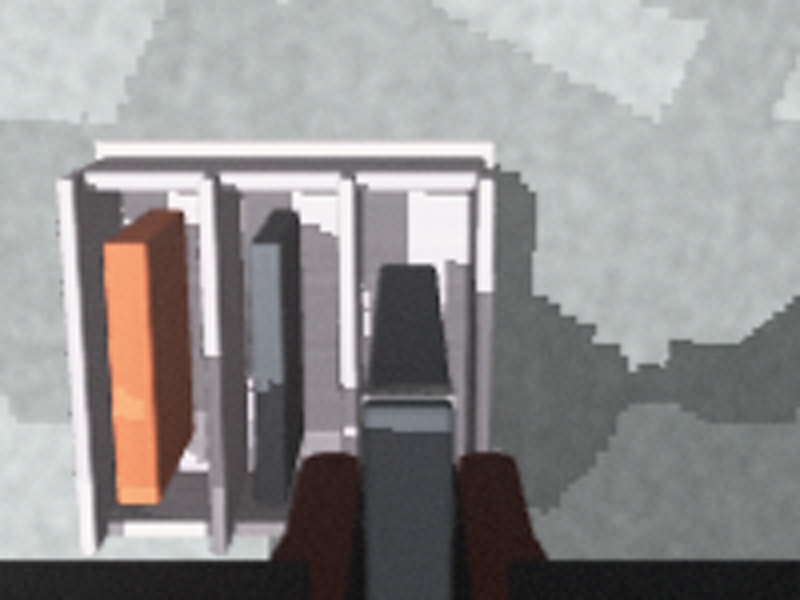

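```bash
python3 -m crank '[[[0,0.2,0.17],[0,0,0],0.5],[[1,0,0],[0,0,0],0.5],[[1,0,0],[0,0,0],0.5],[[0,0,0],[0,0,0],0.5]]';python3 -m crank '[[[1,0,0],[0,0,0],0.5],[[1,0,0],[0,0,0],0.5],[[0.3,0,0],[0,0,0],0.5],[[0,0,0],[0,0,0],0.5],[[0,0,0],[0,0,0],0.5]]';python3 go.py 447.5 -185 64 92
```

```text
t: 31.85
ee_pos: [445.0, -183.4, 90.5]
orientation: [-1.233, 1.193, 1.237]
ft_force: [-0.7, -0.1, -5.5]
width: 10.0
t: 32.48
ee_pos: [446.0, -183.8, 68.8]
orientation: [-1.235, 1.192, 1.235]
ft_force: [0.2, -0.2, -4.9]
width: 9.9
t 32.48 tcp [ 446.  -183.8   68.8] jaw 92.0 tilt 0.02 q [-0.42  0.47  2.03 -0.    0.64 -2.02] w 9.9 F [ 0.2 -0.2 -4.9]
turn deg [ 0. -0.  0.] then shift cm after turn [ 0.48 -0.14 -0.12]
shift cm before turn [ 0.48 -0.14 -0.12]
```

```bash
python3 -m crank '[[[0.3,0,0],[0,0,0],0.5],[[0,0,0],[0,0,0],0.5]]';python3 -m crank '[[[0.1,0,0],[0,0,0],0.5],[[0,0,0],[0,0,0],0.5]]';python3 -m crank '[[[0.1,0,0],[0,0,0],0.5],[[0,0,0],[0,0,0],0.5]]'
```

```text
t: 32.72
ee_pos: [445.8, -183.7, 65.6]
orientation: [-1.235, 1.192, 1.235]
ft_force: [0.3, 0.9, -5.4]
width: 9.8
t: 32.98
ee_pos: [445.8, -183.7, 64.6]
orientation: [-1.235, 1.192, 1.235]
ft_force: [1.0, -0.3, -5.1]
width: 9.6
t: 33.22
ee_pos: [446.0, -183.8, 64.2]
orientation: [-1.235, 1.192, 1.235]
ft_force: [-1.6, 1.1, 4.3]
width: 10.0
```

```bash
python3 -m crank '[[[0,0,0],[0,0,0],1.1],[[0,0,0],[0,0,0],1.3],[[0,0,0],[0,0,0],1.6],[[0,0,0],[0,0,0],2],[[0,0,0],[0,0,0],2.4]]';python3 - <<'E'
from h import *
crop(cam("scene"),190,120,90,80,6,"pics/s14.png");cv2.imwrite("pics/w14.png",cam("wrist")["pixels"][:,:,::-1])
E
```

```text
t: 33.85
ee_pos: [445.9, -183.7, 63.7]
orientation: [-1.235, 1.192, 1.235]
ft_force: [-0.8, 0.3, 0.8]
width: 23.4
```

View pics/w14.png

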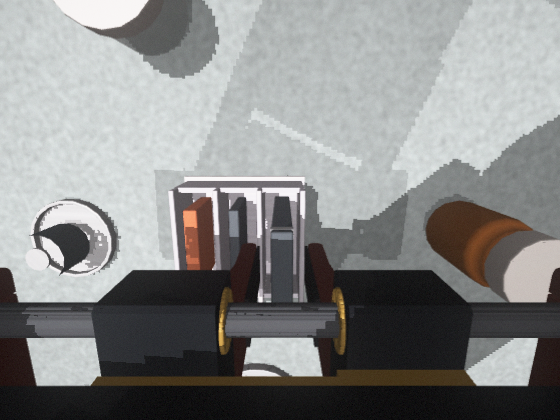

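View pics/s14.png

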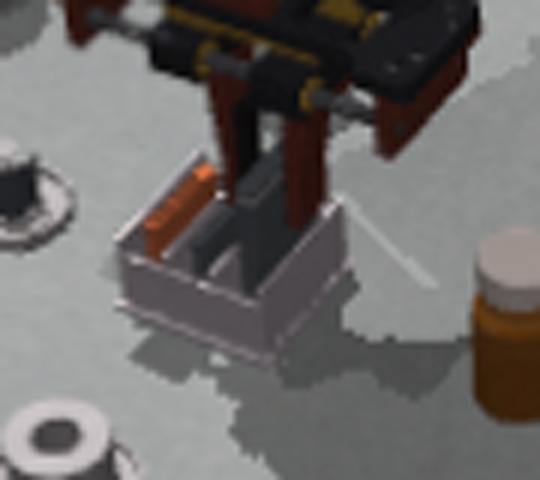

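```bash
python3 -m crank '[[[0,0,0],[0,0,0],3.2],[[-1.5,0,0],[0,0,0],3.2],[[-3,0,0],[0,0,0],3.2],[[-5,0,0],[0,0,0],5],[[-5,0,0],[0,0,0],6]]';python3 -m crank '[[[-5,0,0],[0,0,0],6],[[0,0,0],[0,0,0],6],[[0,0,0],[0,0,0],6]]';python3 - <<'E'
from h import *
a=cam("scene");crop(a,140,120,160,130,4,"pics/s15.png");w=cam("wrist");cv2.imwrite("pics/w15.png",w["pixels"][:,:,::-1]);crop(cam("side"),215,220,140,140,4,"pics/d15.png")
E
python3 go.py 447 -185 64 92
```

```text
t: 34.58
ee_pos: [445.5, -183.6, 211.0]
orientation: [-1.235, 1.192, 1.235]
ft_force: [0.7, -0.5, 0.0]
width: 48.4
t: 34.95
ee_pos: [445.4, -183.5, 258.9]
orientation: [-1.235, 1.192, 1.235]
ft_force: [-0.9, -1.1, 0.1]
width: 60.0
t 35.1 tcp [ 444.9 -183.3  257.4] jaw 92.0 tilt 0.16 q [-0.42  0.17  1.9   0.    1.07 -2.02] w 60.1 F [-0.2  0.3  0.3]
turn deg [ 0.   0.1 -0.1] then shift cm after turn [19.34 -0.21 -0.18]
shift cm before turn [19.34 -0.25 -0.2 ]
```

View pics/w15.png

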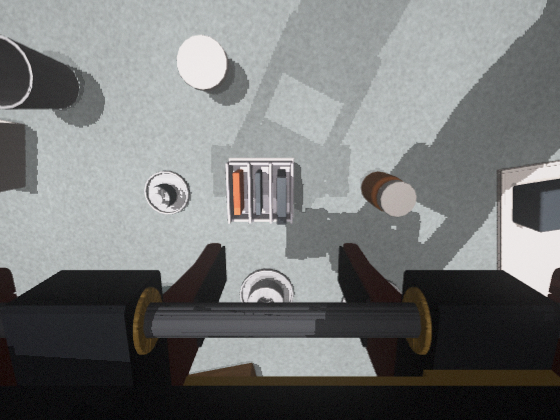

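View pics/s15.png

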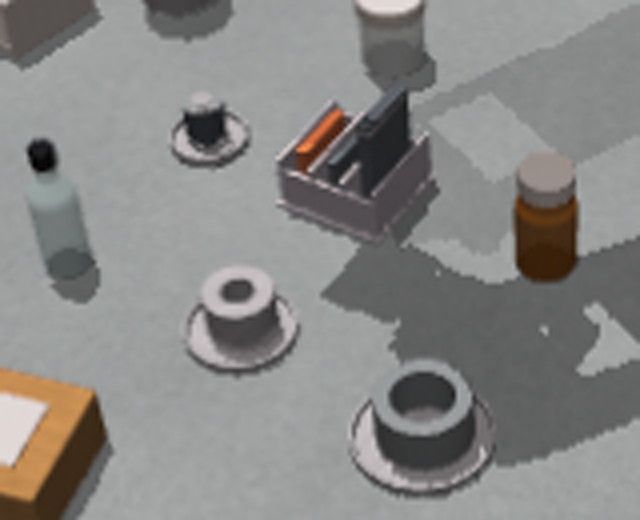

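View pics/d15.png

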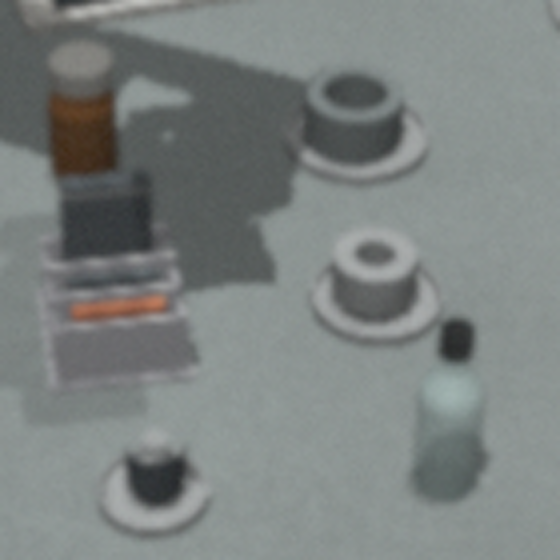

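```bash
python3 - <<'E'
from h import *
a=cam("scene");b=cam("side")
for n,s,d,z in (("plug",(205,103),(157,442),39),("collar",(237,290),(376,254),37),("shield",(424,393),(355,90),39)):
    print(n,onz(a,140+s[0]/4,120+s[1]/4,z)[:2].round(1),onz(b,215+d[0]/4,220+d[1]/4,z)[:2].round(1))
for u,v in ((370,118),(405,90)): print("plate top sc",onz(a,140+u/4,120+v/4,90)[:2].round(1))
w=cam("wrist");crop(w,220,150,90,80,8,"pics/w16.png")
E
```

```text
plug [ 459.8 -325.9] [ 461.7 -333. ]
collar [ 594.3 -197.8] [ 597.  -201.8]
shield [607.7 -47.1] [612.8 -48.7]
plate top sc [ 461.7 -181.1]
plate top sc [ 426.2 -177. ]
```

View pics/w16.png

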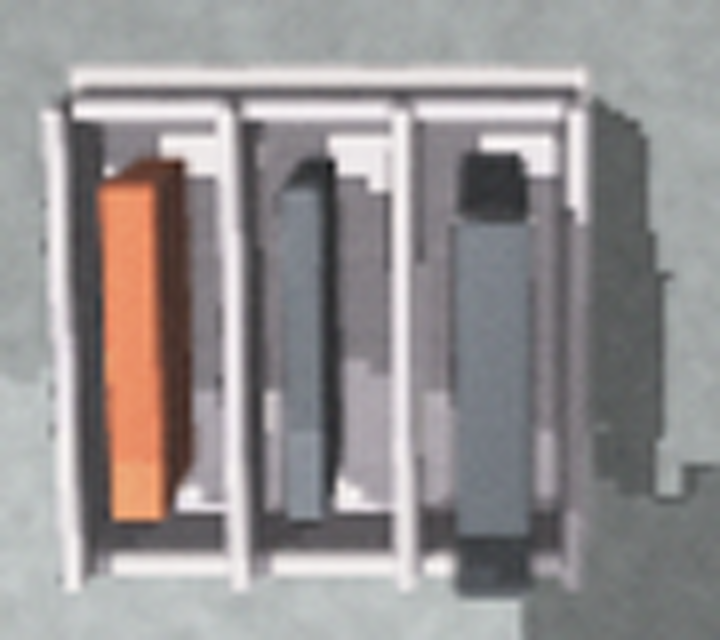

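```bash
python3 -c "
from workcell import *
print(close_job())"
```

```text
the job is handed in; nothing more can be done
None
```

I took the pot apart from the top, placed all four parts and handed the job in at about 35 s on the robot clock. No verdict comes back.

- **Placing:** I put the plug in the small dish, the collar in the medium dish, the shield ring in the large dish and the slip plate in the free rack slot. I lowered each part until the wrist force showed floor contact (peak 11 N), then let go. None was dropped.
- **Position:** In the last pictures all four parts stand upright. The collar and shield ring measured within about 5 mm of their dish middles in both outside views. The plate stands straight, near the middle of its slot, and both bottles look unmoved.
- **Disagreement:** For the plug, the two outside cameras differ by about 7 mm in y (-325.9 and -333.0 mm, dish middle about -331). The scene reading came from a rough pixel pick on a small disc. A close wrist view just after placing showed about 3 mm off centre. Every reading is inside the 12 mm limit.

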